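Set up finish samples in a slanted display stand

ROBOT

A 6-joint arm with a two-finger parallel gripper is mounted at the origin on the work surface; the furniture and walls round the work are solid. World frame = base frame: x ahead of the robot, y to its left, z up, the work surface at z = 0. Lengths are in m, angles in rad, forces in N, time in s.
With the tool pointing down it reaches from about 0.35 to 0.85 m from the base axis. Payload 8.1 kg.
Tool frame: the origin (TCP) lies on the centre line of the jaws, within the pads' length; the fingertips stand 25 mm ahead of it and the grasp point (between the pads) lies 6 mm ahead of it; x points along the fingers, z is the direction in which the jaws open and shut, and the axes are right-handed (so a half turn about x gives the same grasp; the last joint's range is limited). The gripper opens to 85 mm and grips with 20 to 120 N. Pads are 22 mm wide; open, the fingers measure 114 mm over their backs; the gripper's body (76 mm by 85 mm) begins 54 mm behind the grasp point. The pads swing forward as they close: fully open they stand 13 mm farther back than shut.
Start: joints at [-1.308, 0.13, 1.488, -0, 1.523, -0.085], TCP at [0.205, -0.564, 0.256] pointing down, gripper open.
Joint ranges: [-2.96, 2.96], [-0.89, 2.26], [0.02, 2.5], [-1.34, 4.48], [0, 2.73], [-2.66, 2.66]. Speed limits (rad/s): [2.39, 2.39, 2.79, 3.14, 3.14, 3.14].

INTERFACE

Orientations are given as a unit quaternion [x, y, z, w].
In Python, from station import observe, capture, hand_in, search_frame gives the robot as it stands.
- The arm moves only by the tool servo_tool, never from a script. Its argument "targets" is a list of rows, each a list of 7 numbers: the shift along the tool's x, y, z each as a share of 40 cm, from -1 to 1, then the turn, a rotation vector about the tool's x, y, z each as a share of 30 degrees, from -1 to 1, then the closure, from 0 (fully open) to 1 (shut). A call has 1 to 20 rows; each row is the pose to reach, as a shift and turn from the pose commanded when the call began, along the tool's axes at that moment; what a row does not reach only later rows make up. A row lasts 1/10 s, in which the tool goes at most 50 mm and 8.59 degrees, less where a joint would pass 70% of its speed; a pose out of reach is approached as far as the arm can. A call with a number of a shift or a turn outside -1 to 1 is refused whole. A call with a gripper value outside its range is refused whole. The fingers move at their own pace and stop on an object; "newtons" is the grip in N (left out, the last holds). Time passes only in rows, so rows that repeat a pose let the fingers close. It gives the time, the measured TCP pose, the force and the opening at its end, in the units of the state.
- observe(): the state, without advancing time (a new reading comes with each control period).
- capture(name): name is "side" or "top" or "wrist"; returns a dict with "color" (384x512x3 uint8, red, green, blue), "mtx" (3x3 intrinsics, pixels), "dist" ([k1, k2, p1, p2, k3] as OpenCV has them; the pictures are not rectified), "R" (3x3) and "t" (3): a world point X has camera coordinates R X + t. Camera axes: x right, y down, z forward; pixel columns grow to the right and rows downward; lengths in m; the calibration is good to about 2 mm. A picture is of the moment at which its call begins. There is no depth.
- hand_in(): hands the job in, once; it reports no verdict.
Trained networks look in the newest picture that a camera, given by its name, has taken for a name from the list of things; names that differ only in an ending like _2 or _b are one class to them, and where a whole thing is asked for, a point or a joint stands for the part that bears it (a point fixed in the world has none). Each returns a list of dicts, best first, with "p" (0 to 1); they miss things now and then, are a little off and sometimes report something else, mostly with a low value. They report only what shows in the picture. A call takes as long as a camera call.
- search_frame(label, camera): "position" ([x, y, z] in m, in world coordinates, good to about 4 mm: the middle of the surface that is visible of it).
The state is a dict: "time_s": time; "joint_pos": joint angles; "joint_velocities": joint speeds; "tau": joint torques, N m; "tool_pos": TCP position; "ee_rot": TCP orientation; "force": force on the tool from outside, world axes, zero at the start; "ft_torque": the same for the moment, N m; "finger_gap": finger opening in m.
Only numpy, scipy, OpenCV 4.12 (cv2) and the standard library are available. Lean on these libraries where they do the work, as an engineer would, in place of code of your own. Each camera call takes 0.05 s, during which the arm holds its last target.

TASK

Set the three finish samples up in the slanted display stand for the client: swing the wire keeper up and forward out of the way, lay the samples flat on one another, centred on the felt, the longest at the bottom and the shortest on top, each with its foot right against the front ledge and its white label end up the slope, so that all three labels show. Then swing the keeper back down until its bar rests on the top sample; leave everything else on the desk as it stands.

Things in the scene. Friction and masses are not known exactly. Their poses are not given: they have to be found in the camera images.
- shelf: sloping shelf of the firm wooden display stand. Origin: on the grey felt at the middle of the inside foot of the dark front ledge, 32 mm above the desk. x up the slope (30 degrees above level, away from the ledge), y across, z square out of it. Felt x 0 to 171, y -22 to 22 mm, top at z 0, 4 mm proud of the board (x -8 to 178, y -55 to 55): samples overhang it sideways
- ledge_top (a point): middle of the inner top edge of the front ledge, the stop for the samples' feet (shelf x 0, z 30 mm; the ledge is 8 mm thick and 74 mm wide). Hinge ears stand beside it at shelf y 48 to 57 mm either side, x -9 to 9, up to z 29 mm. The whole stand reaches, level, from 15 mm before to 175 mm behind the shelf's origin, and 120 mm above the desk
- keeper (a joint): wire keeper, a U hinged about the line shelf x 0, z 18 mm. 0 rad: down on the bare felt; grows as it swings up and over the ledge, stop at 2.75 (open, in front). Bar centre at value q: shelf x = 46 cos(q - 0.287), z = 18 + 46 sin(q - 0.287) mm. 0.81 when the bar rests on three samples. Stiff hinge: stays where left, 1 to 2 N at the bar moves it
- keeper_bar (a point): centre of the keeper's cross bar, at the middle of its black rubber sleeve (diameter 10, 44 mm long, along shelf y), which turns freely on the wire, so fingers that pinch it need not tilt with the keeper; the bare wire arms (diameter 6) run at shelf y -44 and +44 mm
- long_mid (a point): centre (half-way up) of the long finish sample: a flat plaque 150 x 56 x 12 mm, dark wood, thin green stripe by the label; lies flat on the desk, so its centre is 6 mm up. Own x along its length towards the head end, which carries a white label band; z out of its upper face
- long_head (a point): middle of the head (white label) end face of the long sample, 75 mm along own x from its centre
- long: the long sample as a body; origin at the centre of its underside, axes as its centre
- medium_mid (a point): centre (half-way up) of the medium finish sample: a flat plaque 120 x 56 x 12 mm, glazed blue tile, thin orange stripe by the label; lies flat on the desk, so its centre is 6 mm up. Own x along its length towards the head end, which carries a white label band; z out of its upper face
- medium_head (a point): middle of the head (white label) end face of the medium sample, 60 mm along own x from its centre
- medium: the medium sample as a body; origin at the centre of its underside, axes as its centre
- short_mid (a point): centre (half-way up) of the short finish sample: a flat plaque 90 x 56 x 12 mm, terracotta, thin blue stripe by the label; lies flat on the desk, so its centre is 6 mm up. Own x along its length towards the head end, which carries a white label band; z out of its upper face
- short_head (a point): middle of the head (white label) end face of the short sample, 45 mm along own x from its centre
- short: the short sample as a body; origin at the centre of its underside, axes as its centre
- sharpener: small silver metal pencil sharpener, 16 x 26 x 15 mm, lying close beside the long sample at the start; bystander, origin at the centre of its underside
- eraser: white eraser in a blue sleeve, 21 x 52 x 12 mm (length along its own y), lying close beside the medium sample at the start; bystander, origin at the centre of its underside
- glue_stick: blue and white glue stick standing upright, diameter 24, 92 mm tall; bystander, origin at the centre of its underside
- lid_box: cream wooden box with a shut lid, 77 (own x) x 113 x 55 mm, at the front right; bystander, origin at the centre of its underside
- vase: dark ribbed vase, diameter 126, 223 mm tall, standing behind; bystander, origin at the centre of its underside

How it is judged:
At the end, for the whole second after the job is handed in: Long sample on the felt, medium on it, short on top: flat (height within 4 mm of a neat stack), foot within 6 mm of the ledge, centred within 10 mm (head end 13 mm), label end uphill, at rest; keeper bar down on the top sample (joint 0.71 to 0.92); bystanders within 20 mm of their places (x of long_mid in the frame of shelf between 0.071 and 0.081 m and y of long_mid in the frame of shelf between -0.01 and 0.01 m and z of long_mid in the frame of shelf between 0.002 and 0.01 m and x of long_head in the frame of shelf between 0.145 and 0.157 m and y of long_head in the frame of shelf between -0.013 and 0.013 m and z of long_head in the frame of shelf between 0.001 and 0.011 m and linear speed of each of long, medium, short below 0.01 m/s and x of medium_mid in the frame of shelf between 0.056 and 0.066 m and y of medium_mid in the frame of shelf between -0.01 and 0.01 m and z of medium_mid in the frame of shelf between 0.014 and 0.022 m and x of medium_head in the frame of shelf between 0.115 and 0.127 m and y of medium_head in the frame of shelf between -0.013 and 0.013 m and z of medium_head in the frame of shelf between 0.013 and 0.023 m and x of short_mid in the frame of shelf between 0.041 and 0.051 m and y of short_mid in the frame of shelf between -0.01 and 0.01 m and z of short_mid in the frame of shelf between 0.026 and 0.034 m and x of short_head in the frame of shelf between 0.085 and 0.097 m and y of short_head in the frame of shelf between -0.013 and 0.013 m and z of short_head in the frame of shelf between 0.025 and 0.035 m and value of joint keeper between 0.71 and 0.92 rad); the robot touches nothing.
It fails at once if a bystander (sharpener, eraser, glue stick, box, vase) is pushed more than 20 mm from its place (distance of any of sharpener, eraser, glue_stick, lid_box, vase from where it was at the start of the episode above 0.02 m).
It fails at once if the glue stick or the vase is tipped (angle between any of glue_stick, vase's own z axis and vertical above 0.5 rad).
It also fails if it takes over 72 s, if anything falls off the work surface, if the arm or the gripper's body presses on something with over 40 N, if the wrist force passes 120 N, or if a joint passes its speed limit or range.

## Working session

There is one attempt and no reset: what is moved stays moved. The work goes in short steps, Python scripts to look and compute and a tool call to move; the robot and the scene stay as the last step left them, time stands still between calls to the robot, and variables do not carry over. Pictures are saved under pics/ and viewed, and the job is handed in when it is done.

Besides the shell and the picture viewer there is one more tool, called after "Emit:" as name(argument=value, ...), one argument or row to a line, values as JSON. servo_tool: Moves the arm, as the interface text tells. Its arguments: {"type":"object","properties":{"targets":{"type":"array","items":{"type":"array","items":{"type":"number","minimum":-1,"maximum":1}}},"newtons":{"type":"number"}},"required":["targets"]}

```bash
ls -la; mkdir -p pics
cat > a.py <<'E'
from station import *
import cv2,numpy as np
s=observe();print({k:np.round(v,3).tolist() for k,v in s.items()})
for n in ["side","top","wrist"]:
    c=capture(n);cv2.imwrite(f"pics/{n}0.png",c["color"][:,:,::-1])
    print(n,np.round(c["mtx"],1).tolist(),np.round(c["dist"],3),np.round(c["R"],3).tolist(),np.round(c["t"],3))
E
python3 a.py
```

```text
total 12
drwxr-xr-x  3 agent agent 4096 Dec  7 16:22 .
drwxr-xr-x 23 root  root  4096 Dec  7 16:22 ..
drwxr-xr-x  2 agent agent 4096 Dec  7 16:22 pics
{'time_s': 0.0, 'joint_pos': [-1.308, 0.131, 1.489, 0.0, 1.523, -0.085], 'joint_velocities': [-0.0, 0.0, -0.001, -0.0, -0.001, 0.001], 'tau': [-0.0, -56.939, -50.056, -0.0, 0.014, -0.0], 'tool_pos': [0.204, -0.564, 0.255], 'ee_rot': [0.406, 0.579, -0.406, 0.578], 'force': [0.483, 0.08, -0.266], 'ft_torque': [-0.01, 0.029, 0.024], 'finger_gap': 0.085}
side [[431.0, 0.0, 251.8], [0.0, 431.0, 191.3], [0.0, 0.0, 1.0]] [-0.048  0.     0.     0.     0.   ] [[0.989, -0.15, 0.001], [-0.077, -0.514, -0.854], [0.128, 0.845, -0.519]] [-0.556  0.093  1.432]
top [[372.1, 0.0, 253.1], [0.0, 372.1, 198.5], [0.0, 0.0, 1.0]] [0.035 0.    0.    0.    0.   ] [[0.008, -1.0, 0.003], [-0.999, -0.008, -0.034], [0.034, -0.003, -0.999]] [-0.046  0.535  1.181]
wrist [[326.5, 0.0, 260.5], [0.0, 326.5, 192.9], [0.0, 0.0, 1.0]] [-0.024  0.     0.     0.     0.   ] [[0.34, -0.94, -0.002], [-0.89, -0.322, 0.322], [-0.303, -0.108, -0.947]] [-0.6   -0.041  0.382]
```

View pics/side0.png

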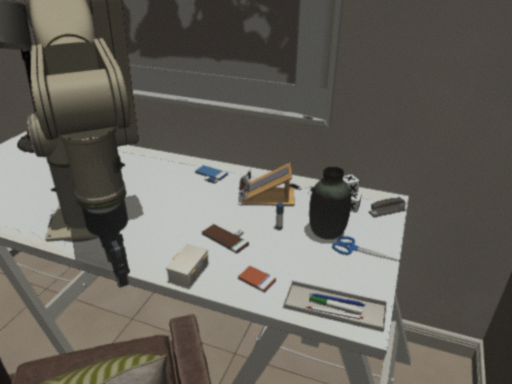

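View pics/top0.png

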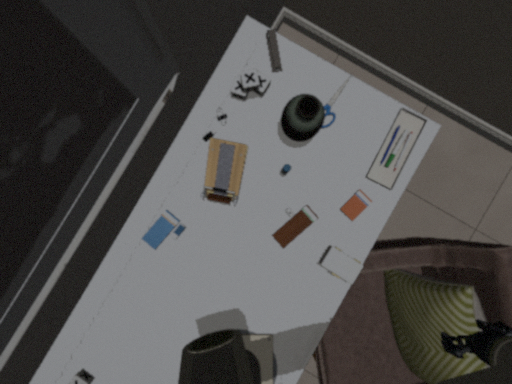

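View pics/wrist0.png

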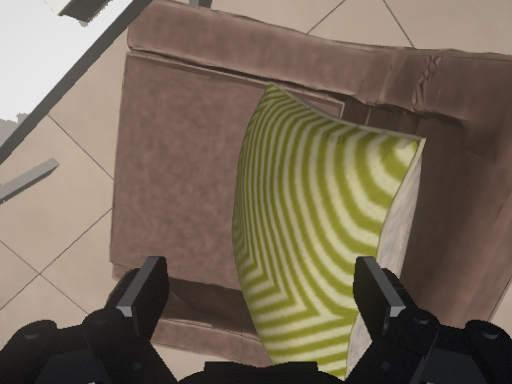

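```bash
cat > b.py <<'E'
from station import *
import numpy as np
for n in ["top","side"]:
  capture(n)
  for l in ["shelf","ledge_top","keeper","keeper_bar","long_mid","long_head","long","medium_mid","medium_head","medium","short_mid","short_head","short","sharpener","eraser","glue_stick","lid_box","vase"]:
    try:
        print(n,l,[(np.round(d["position"],3).tolist(),round(d["p"],2)) for d in search_frame(l,n)[:2]])
    except Exception as e: print(n,l,e)
print(observe()["time_s"])
E
python3 b.py
```

```text
top shelf [([0.62, 0.047, 0.079], 0.63)]
top ledge_top [([0.622, 0.042, 0.078], 0.76)]
top keeper [([0.555, 0.062, 0.09], 0.6)]
top keeper_bar [([0.559, 0.058, 0.09], 0.4)]
top long_mid [([0.447, -0.179, 0.015], 0.61)]
top long_head [([0.444, -0.183, 0.012], 0.71), ([0.752, -0.182, 0.165], 0.42)]
top long [([0.45, -0.18, 0.009], 0.84)]
top medium_mid [([0.434, 0.249, 0.013], 0.93)]
top medium_head [([0.439, 0.247, 0.013], 0.77)]
top medium [([0.435, 0.256, 0.012], 0.86), ([0.429, 0.194, 0.015], 0.52)]
top short_mid [([0.517, -0.374, 0.012], 0.69)]
top short_head [([0.518, -0.366, 0.014], 0.55)]
top short [([0.517, -0.371, 0.012], 0.7)]
top sharpener []
top eraser [([0.428, 0.194, 0.011], 0.6), ([0.62, 0.046, 0.076], 0.53)]
top glue_stick [([0.337, -0.315, 0.054], 0.63), ([0.434, 0.257, 0.011], 0.3)]
top lid_box [([0.339, -0.312, 0.052], 0.68)]
top vase [([0.756, -0.185, 0.167], 0.59)]
side shelf [([0.606, 0.033, 0.07], 0.74)]
side ledge_top [([0.605, 0.034, 0.075], 0.66)]
side keeper [([0.555, 0.058, 0.085], 0.6)]
side keeper_bar [([0.555, 0.054, 0.082], 0.44)]
side long_mid [([0.448, -0.185, 0.009], 0.97)]
side long_head [([0.453, -0.186, 0.009], 0.67)]
side long [([0.451, -0.186, 0.013], 0.59)]
side medium_mid [([0.437, 0.241, 0.012], 0.55)]
side medium_head [([0.432, 0.245, 0.01], 0.6)]
side medium [([0.432, 0.24, 0.015], 0.67), ([0.604, 0.036, 0.078], 0.48)]
side short_mid [([0.518, -0.374, 0.011], 0.63)]
side short_head [([0.519, -0.376, 0.012], 0.77), ([0.605, 0.033, 0.076], 0.69)]
side short [([0.516, -0.378, 0.01], 0.61)]
side sharpener [([0.494, -0.168, 0.012], 0.44)]
side eraser [([0.43, 0.182, 0.013], 0.46)]
side glue_stick [([0.62, -0.152, 0.052], 0.61)]
side lid_box [([0.331, -0.338, 0.054], 0.68), ([0.554, 0.058, 0.085], 0.66)]
side vase [([0.759, -0.227, 0.133], 0.71)]
2.05
```

The side view shows the stand at (268,187), the long sample at (225,237), the short one at (257,278), the medium one at (211,173). In the top view the stand is at (226,170), long (296,226), short (356,204) and medium (160,231). I'll zoom in on the top view and estimate the poses by segmentation.

```bash
cat > z.py <<'E'
import cv2,sys
f,x0,x1,y0,y1,k,o=sys.argv[1:]
x0,x1,y0,y1,k=map(int,(x0,x1,y0,y1,k))
im=cv2.imread(f)[y0:y1,x0:x1]
cv2.imwrite(o,cv2.resize(im,None,fx=k,fy=k,interpolation=cv2.INTER_CUBIC))
E
python3 z.py pics/top0.png 130 390 110 260 3 pics/top0z.png
python3 z.py pics/top0.png 190 270 120 220 6 pics/top0s.png
python3 z.py pics/side0.png 170 310 150 300 4 pics/side0z.png
```

```text
(no output)
```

View pics/top0z.png

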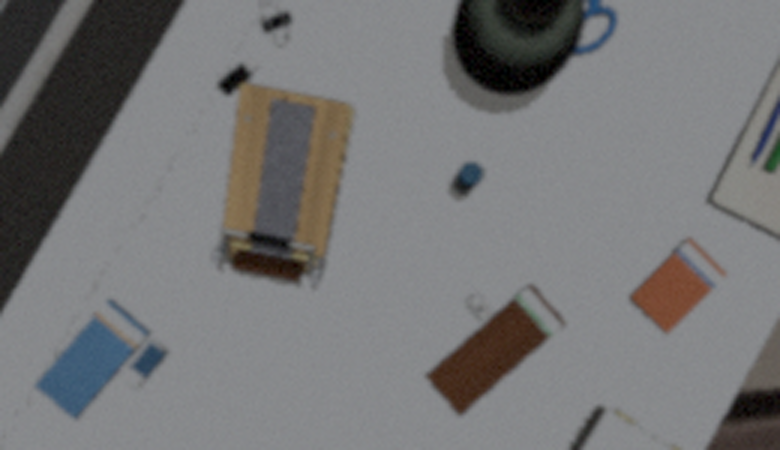

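View pics/top0s.png

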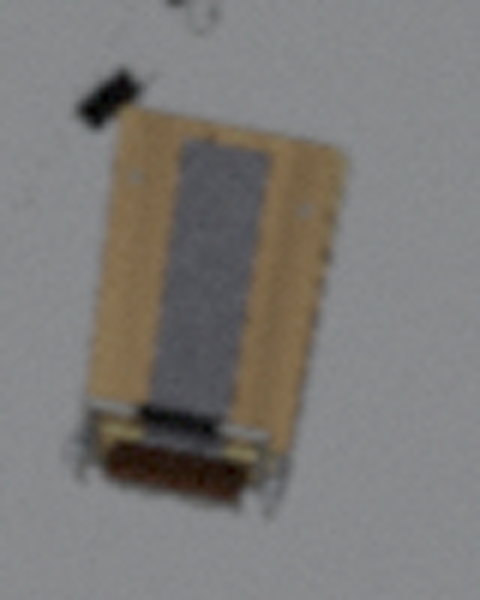

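View pics/side0z.png

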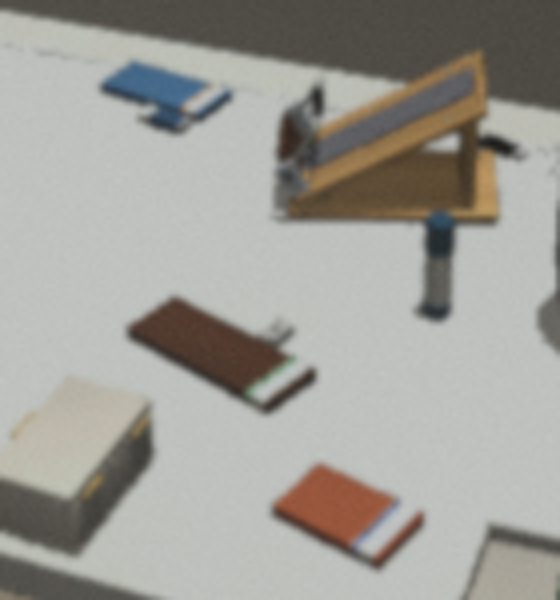

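```bash
cat > h.py <<'E'
from station import *
import cv2,numpy as np,pickle
from scipy.spatial.transform import Rotation as Ro
from scipy.optimize import least_squares
def snap(n,tag):
    c=capture(n);pickle.dump(c,open(f"{tag}.pkl","wb"));cv2.imwrite(f"pics/{tag}.png",c["color"][:,:,::-1]);return c
def load(tag): return pickle.load(open(f"{tag}.pkl","rb"))
def proj(c,X):
    X=np.atleast_2d(np.asarray(X,float))
    return cv2.projectPoints(X,cv2.Rodrigues(np.array(c["R"]))[0],np.array(c["t"],float),np.array(c["mtx"]),np.array(c["dist"],float))[0][:,0]
def unproj(c,uv,z):
    uv=np.atleast_2d(np.asarray(uv,float))
    p=cv2.undistortPoints(uv[:,None],np.array(c["mtx"]),np.array(c["dist"],float))[:,0]
    R=np.array(c["R"]);o=-R.T@np.array(c["t"])
    d=np.c_[p,np.ones(len(p))]@R
    return o+d*((z-o[2])/d[:,2])[:,None]
def shelfT(x,y,yaw):
    c,s=np.cos(np.pi/6),np.sin(np.pi/6)
    R=Ro.from_euler('z',yaw).as_matrix()@np.array([[c,0,-s],[0,1,0],[s,0,c]])
    return R,np.array([x,y,0.032])
E
cat > c.py <<'E'
from h import *
snap("top","t1");snap("side","s1")
c=load("t1");im=cv2.GaussianBlur(c["color"],(3,3),0)
hsv=cv2.cvtColor(im,cv2.COLOR_RGB2HSV)
for n,(u,v) in dict(long=(296,226),medium=(158,232),short=(354,206)).items():
    print(n,hsv[v,u],im[v,u])
E
python3 c.py
```

```text
long [ 11 143  68] [68 44 30]
medium [104 120 119] [ 63  93 119]
short [  9 146 122] [122  74  52]
```

```bash
cat > d.py <<'E'
from h import *
for tag in ["t1","s1"]:
  c=load(tag);R=np.array(c["R"]);print(tag,"cam",np.round(-R.T@c["t"],3))
  k=4
  hsv=cv2.cvtColor(cv2.resize(cv2.GaussianBlur(c["color"],(3,3),0),None,fx=k,fy=k,interpolation=cv2.INTER_CUBIC),cv2.COLOR_RGB2HSV)
  for n,L,guess,h0 in [("long",.15,(.448,-.182,.012),11),("medium",.12,(.434,.247,.012),104),("short",.09,(.518,-.374,.012),9)]:
    u,v=proj(c,guess)[0]*k
    dh=np.abs((hsv[:,:,0].astype(int)-h0+90)%180-90)
    m=((dh<14)&(hsv[:,:,1]>75)).astype(np.uint8)
    m=cv2.morphologyEx(m,cv2.MORPH_OPEN,np.ones((9,9)))
    nl,lab=cv2.connectedComponents(m);l=lab[int(v),int(u)]
    if l==0: print(n,"miss",hsv[int(v),int(u)]);continue
    ys,xs=np.where(lab==l)
    P=unproj(c,(np.c_[xs,ys]+.5)/k-.5,.012)[:,:2].astype(np.float32)
    (cx,cy),(w,h),a=cv2.minAreaRect(P)
    box=cv2.boxPoints(((cx,cy),(w,h),a))
    print(n,np.round([cx,cy,w,h,a],3),np.round(box,3).tolist())
E
python3 d.py
```

```text
t1 cam [ 0.495 -0.039  1.199]
long [ 0.441 -0.167  0.051  0.122 41.818] [[0.38199999928474426, -0.1379999965429306], [0.46299999952316284, -0.2290000021457672], [0.5009999871253967, -0.19499999284744263], [0.41999998688697815, -0.10400000214576721]]
medium [ 0.426  0.259  0.053  0.092 49.654] [[0.37400001287460327, 0.26899999380111694], [0.4440000057220459, 0.20900000631809235], [0.4779999852180481, 0.25], [0.40799999237060547, 0.3089999854564667]]
short [ 0.51  -0.36   0.054  0.066 45.29 ] [[0.46700000762939453, -0.35600000619888306], [0.5139999985694885, -0.40299999713897705], [0.5519999861717224, -0.36399999260902405], [0.5049999952316284, -0.3179999887943268]]
s1 cam [ 0.373 -1.245  0.824]
long [ 0.441 -0.172  0.053  0.115 42.661] [[0.38199999928474426, -0.14800000190734863], [0.46000000834465027, -0.2329999953508377], [0.49900001287460327, -0.19699999690055847], [0.42100000381469727, -0.1120000034570694]]
medium [ 0.433  0.241  0.072  0.122 31.107] [[0.3700000047683716, 0.2750000059604645], [0.43299999833106995, 0.17000000178813934], [0.4950000047683716, 0.2070000022649765], [0.4320000112056732, 0.31200000643730164]]
short [ 0.509 -0.366  0.06   0.064 45.871] [[0.4650000035762787, -0.3659999966621399], [0.5109999775886536, -0.4099999964237213], [0.5529999732971191, -0.367000013589859], [0.5059999823570251, -0.3230000138282776]]
```

```bash
python3 z.py pics/s1.png 232 302 158 212 10 pics/s1s.png; python3 z.py pics/t1.png 195 260 130 210 7 pics/t1s.png
```

```text
(no output)
```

View pics/s1s.png

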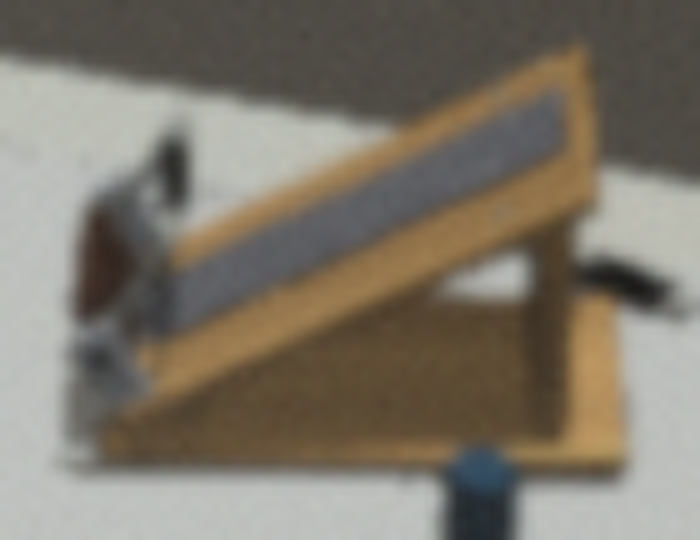

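View pics/t1s.png

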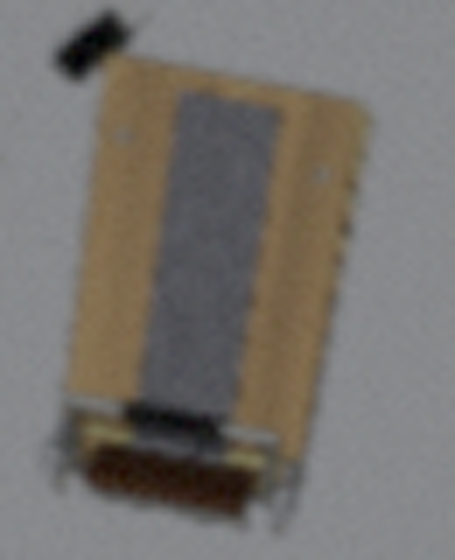

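```bash
cat > e.py <<'E'
from h import *
t=load("t1");s=load("s1")
def px(p,k,ox,oy): return np.array([(p[0]+.5)/k-.5+ox,(p[1]+.5)/k-.5+oy])
T=[((178,55,-4),(108,57)),((178,-55,-4),(370,108)),((171,22,0),(181,93)),((171,-22,0),(282,107))]
TB=[(22,(127,412)),(-22,(222,432))]
S=[((178,55,-4),(578,48)),((178,-55,-4),(600,195)),((171,22,0),(562,90)),((171,-22,0),(567,150)),((0,-22,0),(175,335))]
def res(p,full=False):
    R,o=shelfT(*p[:3]);r=[]
    W=lambda X:R@(np.array(X)/1000)+o
    a=p[3]-.287
    B=lambda y:W((46*np.cos(a),y,18+46*np.sin(a)))
    dt,ds=p[4:6],p[6:8]
    for X,u in T: r.append(proj(t,W(X))[0]-px(u,7,195,130)-dt)
    for y,u in TB: r.append(proj(t,B(y))[0]-px(u,7,195,130)-dt)
    for X,u in S: r.append(proj(s,W(X))[0]-px(u,10,232,158)-ds)
    r.append(proj(s,B(0))[0]-px((174,168),10,232,158)-ds)
    r=np.array(r)
    return r if full else np.r_[r.ravel(),p[4:]*2]
f=least_squares(res,[.55,.06,-.16,1.4,0,0,0,0])
print(np.round(f.x,4));print(np.round(res(f.x,True),2).tolist())
R,o=shelfT(*f.x[:3]);a=f.x[3]-.287
print("bar",R@np.array([.046*np.cos(a),0,.018+.046*np.sin(a)])+o)
E
python3 e.py
```

```text
[ 0.5479  0.0607 -0.192   0.8812  0.0535 -0.443  -0.5353 -0.078 ]
[[0.07, -0.7], [-0.41, -0.49], [0.18, -0.89], [0.53, 0.1], [-0.52, 0.07], [0.36, 0.14], [0.89, -0.79], [-0.2, -0.36], [0.5, -0.69], [0.39, -0.64], [-3.62, 1.29], [-0.11, 0.88]]
bar [0.55881643 0.05856425 0.08894881]
```

```bash
sed -i 's/,((0,-22,0),(175,335))//' e.py; python3 e.py
```

```text
[ 0.5466  0.0604 -0.1913  0.8598  0.1181 -0.2417 -0.2958 -0.1756]
[[0.08, -0.46], [-0.4, -0.28], [0.19, -0.66], [0.54, 0.33], [-0.4, 0.02], [0.47, 0.08], [0.31, -0.64], [-0.78, -0.2], [-0.08, -0.54], [-0.19, -0.49], [-0.45, 1.17]]
bar [0.55840453 0.05807458 0.08850931]
```

```bash
cat > p.py <<'E'
# plan: prints rows (shares) from the present pose to targets
from h import *
SH=dict(x=.5466,y=.0604,yaw=-.1913)
def shelf(): return shelfT(SH["x"],SH["y"],SH["yaw"])
def toolR(xdir,ydir):
    x=np.array(xdir,float);x/=np.linalg.norm(x);y=np.array(ydir,float);y-=x*(x@y);y/=np.linalg.norm(y)
    return np.c_[x,y,np.cross(x,y)]
def down(yawdeg): # tool down, tool y at yaw
    a=np.radians(yawdeg);return toolR([0,0,-1],[np.cos(a),np.sin(a),0])
def cur():
    s=observe();return np.array(s["tool_pos"]),Ro.from_quat(s["ee_rot"]).as_matrix(),s
def rel(p0,R0,p,R):
    return np.r_[R0.T@(np.array(p)-p0)/.4,Ro.from_matrix(R0.T@R).as_rotvec()/np.radians(30)]
def show(p,R,name=""):
    p0,R0,s=cur();r=rel(p0,R0,p,R);print(name,"rel",np.round(r,3).tolist(),"t",round(s["time_s"],2));return r
def st():
    p,R,s=cur();print("pos",np.round(p,4),"x",np.round(R[:,0],3),"y",np.round(R[:,1],3),"F",np.round(s["force"],1),"gap",round(s["finger_gap"],4),"j",np.round(s["joint_pos"],2),"t",round(s["time_s"],2))
E
cat > f.py <<'E'
from p import *
show([.53,.06,.2],down(79));show([.45,-.1,.25],down(49))
E
python3 f.py
```

```text
rel [0.141, 1.297, -1.189, -1.969, -0.0, -0.0] t 2.15
 rel [0.016, 0.972, -0.882, -0.969, -0.0, 0.0] t 2.15
```

Emit:
servo_tool(
  targets=[
    [0.02, 0.97, -0.88, -0.97, 0, 0, 0.5],
    [0.02, 0.97, -0.88, -0.97, 0, 0, 0.5],
    [0.02, 0.97, -0.88, -0.97, 0, 0, 0.5],
    [0.02, 0.97, -0.88, -0.97, 0, 0, 0.5],
    [0.02, 0.97, -0.88, -0.97, 0, 0, 0.5],
    [0.02, 0.97, -0.88, -0.97, 0, 0, 0.5],
    [0.02, 0.97, -0.88, -0.97, 0, 0, 0.5],
    [0.02, 0.97, -0.88, -0.97, 0, 0, 0.5],
    [0.02, 0.97, -0.88, -0.97, 0, 0, 0.5],
    [0.02, 0.97, -0.88, -0.97, 0, 0, 0.5],
    [0.02, 0.97, -0.88, -0.97, 0, 0, 0.5],
    [0.02, 0.97, -0.88, -0.97, 0, 0, 0.5],
  ],
  newtons=40,
)

```text
time_s: 3.35
tool_pos: [0.4503, -0.0981, 0.2484]
ee_rot: [0.246, 0.663, -0.246, 0.663]
force: [0.1, 0.3, -0.3]
finger_gap: 0.0428
```

```bash
python3 -c "
from p import *
st();show([.53,.06,.2],down(79))"
```

```text
pos [ 0.4503 -0.0981  0.2484] x [ 0.     0.001 -1.   ] y [0.652 0.758 0.001] F [ 0.1  0.3 -0.3] gap 0.0428 j [-0.33 -0.25  1.87  0.    1.52  0.38] t 3.35
 rel [0.121, 0.429, -0.107, -0.991, 0.0, -0.002] t 3.35
```

Emit:
servo_tool(
  targets=[
    [0.2, 0.43, -0.04, -0.99, 0, 0, 0.5],
    [0.2, 0.43, -0.04, -0.99, 0, 0, 0.5],
    [0.2, 0.43, -0.04, -0.99, 0, 0, 0.5],
    [0.2, 0.43, -0.04, -0.99, 0, 0, 0.5],
    [0.2, 0.43, -0.04, -0.99, 0, 0, 0.5],
    [0.2, 0.43, -0.04, -0.99, 0, 0, 0.5],
  ],
)

```text
time_s: 3.95
tool_pos: [0.5496, 0.039, 0.1674]
ee_rot: [0.069, 0.704, -0.07, 0.703]
force: [0.2, -0.7, 0.2]
finger_gap: 0.0428
```

```bash
python3 -c "
from p import *
st();snap('wrist','w2')
for l in ['keeper_bar','ledge_top']: print(search_frame(l,'wrist')[:1])
show([.5584,.058,.0985],down(79))"
```

```text
pos [0.5496 0.039  0.1674] x [-0.002 -0.001 -1.   ] y [ 0.195  0.981 -0.001] F [ 0.2 -0.7  0.2] gap 0.0428 j [-0.02  0.06  1.73 -0.    1.36  0.17] t 3.95
[{'position': [0.5563, 0.0587, 0.0878], 'p': 0.63}]
[{'position': [0.6324, 0.051, 0.084], 'p': 0.67}]
 rel [0.177, 0.053, 0.01, -0.013, 0.003, 0.0] t 4.1
```

View pics/w2.png

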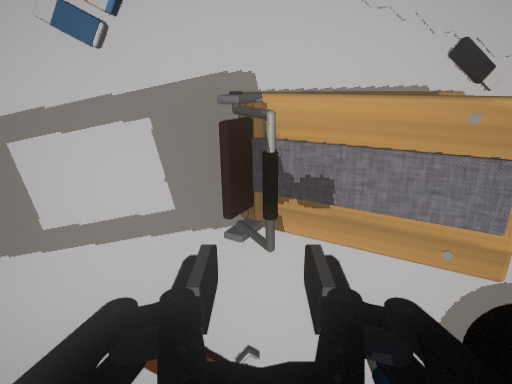

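```bash
python3 -c "
from p import *
c=load('w2');R,o=shelf()
a=.86-.287
for n,X in dict(barL=(46*np.cos(a),22,18+46*np.sin(a)),barR=(46*np.cos(a),-22,18+46*np.sin(a)),board=(178,-55,-4),felt0=(0,22,0),f1=(171,22,0),f2=(171,-22,0),lt=(0,37,30),lt2=(0,-37,30)).items(): print(n,np.round(proj(c,R@(np.array(X)/1e3)+o)[0],1))
"; python3 z.py pics/w2.png 200 290 90 260 4 pics/w2z.png
```

```text
barL [266.7 151.4]
barR [266.7 217.8]
board [503.5 284.9]
felt0 [250.  136.7]
f1 [522.5 161.6]
f2 [503.5 236.1]
lt [226.6 121. ]
lt2 [230.4 220.3]
```

View pics/w2z.png

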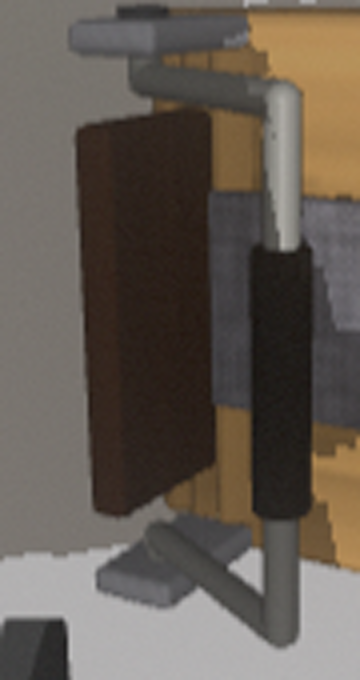

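```bash
cat > e2.py <<'E'
exec(open('e.py').read().split("f=least")[0])
w=load("w2")
Wp=[((178,-55,-4),(506,276)),((0,37,30),(227.5,121)),((0,-37,30),(230,217.5)),((171,-22,0),(512.5,226))]
WB=[(22,(270,151.2)),(-22,(270.5,218.7))]
def res2(p,full=False):
    r=[res(p[:8],True)];R,o=shelfT(*p[:3]);W=lambda X:R@(np.array(X)/1000)+o
    a=p[3]-.287;B=lambda y:W((46*np.cos(a),y,18+46*np.sin(a)));dw=p[8:10]
    rw=[(proj(w,W(X))[0]-u-dw)*.4 for X,u in Wp]+[(proj(w,B(y))[0]-u-dw)*.4 for y,u in WB]
    r=np.vstack([r[0],rw])
    return r if full else np.r_[r.ravel(),p[4:8]*1.5,p[8:10]*.3]
f=least_squares(res2,[.5466,.06,-.19,.86,0,0,0,0,0,0],loss='soft_l1')
print(np.round(f.x,4));print(np.round(res2(f.x,True),2).tolist())
R,o=shelfT(*f.x[:3]);a=f.x[3]-.287
print("bar",R@np.array([.046*np.cos(a),0,.018+.046*np.sin(a)])+o)
E
python3 e2.py
```

```text
[ 0.5472  0.0592 -0.1696  0.8421 -0.1402 -0.6284 -0.1913 -0.4687 -0.4785
  2.8233]
[[-0.5, -0.09], [-0.82, -0.72], [-0.28, -0.52], [0.13, 0.14], [0.17, 0.12], [1.11, -0.14], [0.07, -0.66], [-0.32, -0.25], [-0.11, -0.54], [0.05, -0.5], [-0.12, 1.66], [0.86, 1.06], [-0.13, -0.33], [1.25, 0.63], [-2.19, 1.54], [-0.44, -0.64], [-0.1, -1.18]]
bar [0.5597803  0.05708638 0.08812953]
```

Emit:
servo_tool(
  targets=[
    [0.09, 0.05, 0.014, 0, 0, 0, 0.5],
    [0.17, 0.05, 0.014, 0, 0, 0, 0.5],
    [0.172, 0.05, 0.014, 0, 0, 0, 0.5],
    [0.172, 0.05, 0.014, 0, 0, 0, 0.5],
    [0.172, 0.05, 0.014, 0, 0, 0, 1],
    [0.172, 0.05, 0.014, 0, 0, 0, 1],
    [0.172, 0.05, 0.014, 0, 0, 0, 1],
    [0.172, 0.05, 0.014, 0, 0, 0, 1],
    [0.172, 0.05, 0.014, 0, 0, 0, 1],
  ],
  newtons=30,
)

```text
time_s: 5.0
tool_pos: [0.5612, 0.0575, 0.1015]
ee_rot: [0.069, 0.702, -0.07, 0.705]
force: [2.3, -3.6, 5.5]
finger_gap: 0.0085
```

```bash
python3 -c "
from p import *
st();snap('wrist','w3')"
```

```text
pos [0.5612 0.0575 0.1015] x [ 0.004 -0.001 -1.   ] y [0.196 0.981 0.   ] F [ 2.3 -3.6  5.5] gap 0.0085 j [ 0.01  0.16  1.75 -0.    1.23  0.21] t 5.0
```

View pics/w3.png

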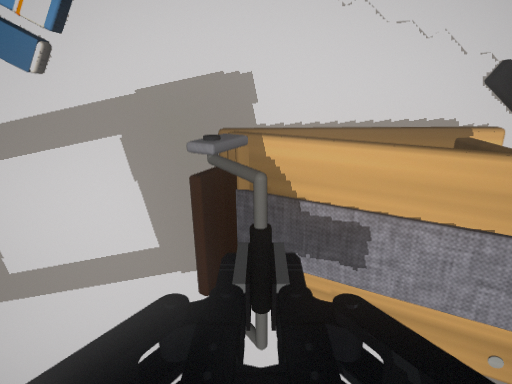

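```bash
python3 -c "
import numpy as np
f0=1.087
for i in range(1,18):
    f=f0+.1094*i;print([round(-46*(np.sin(f)-np.sin(f0))/400,3),0,round(46*(np.cos(f)-np.cos(f0))/400,3),0,0,0,1],end=', ')"
```

```text
[np.float64(-0.005), 0, np.float64(-0.011), 0, 0, 0, 1], [np.float64(-0.009), 0, np.float64(-0.023), 0, 0, 0, 1], [np.float64(-0.012), 0, np.float64(-0.036), 0, 0, 0, 1], [np.float64(-0.013), 0, np.float64(-0.048), 0, 0, 0, 1], [np.float64(-0.013), 0, np.float64(-0.061), 0, 0, 0, 1], [np.float64(-0.011), 0, np.float64(-0.073), 0, 0, 0, 1], [np.float64(-0.009), 0, np.float64(-0.085), 0, 0, 0, 1], [np.float64(-0.005), 0, np.float64(-0.097), 0, 0, 0, 1], [np.float64(0.001), 0, np.float64(-0.109), 0, 0, 0, 1], [np.float64(0.008), 0, np.float64(-0.119), 0, 0, 0, 1], [np.float64(0.015), 0, np.float64(-0.129), 0, 0, 0, 1], [np.float64(0.024), 0, np.float64(-0.138), 0, 0, 0, 1], [np.float64(0.034), 0, np.float64(-0.146), 0, 0, 0, 1], [np.float64(0.044), 0, np.float64(-0.153), 0, 0, 0, 1], [np.float64(0.056), 0, np.float64(-0.159), 0, 0, 0, 1], [np.float64(0.067), 0, np.float64(-0.163), 0, 0, 0, 1], [np.float64(0.08), 0, np.float64(-0.166), 0, 0, 0, 1],
```

Emit:
servo_tool(
  targets=[
    [-0.005, 0, -0.011, 0, 0, 0, 1],
    [-0.009, 0, -0.023, 0, 0, 0, 1],
    [-0.012, 0, -0.036, 0, 0, 0, 1],
    [-0.013, 0, -0.048, 0, 0, 0, 1],
    [-0.013, 0, -0.061, 0, 0, 0, 1],
    [-0.011, 0, -0.073, 0, 0, 0, 1],
    [-0.009, 0, -0.085, 0, 0, 0, 1],
    [-0.005, 0, -0.097, 0, 0, 0, 1],
    [0.001, 0, -0.109, 0, 0, 0, 1],
  ],
)

```text
time_s: 5.95
tool_pos: [0.5195, 0.0657, 0.1049]
ee_rot: [0.069, 0.701, -0.07, 0.706]
force: [-17.7, -5.1, 41.6]
finger_gap: 0.009
```

Emit:
servo_tool(
  targets=[
    [0.007, 0, -0.01, 0, 0, 0, 1],
    [0.014, 0, -0.02, 0, 0, 0, 1],
    [0.023, 0, -0.029, 0, 0, 0, 1],
    [0.033, 0, -0.037, 0, 0, 0, 1],
    [0.043, 0, -0.044, 0, 0, 0, 1],
    [0.055, 0, -0.05, 0, 0, 0, 1],
    [0.066, 0, -0.054, 0, 0, 0, 1],
    [0.076, 0, -0.056, 0, 0, 0, 1],
    [0.076, 0, -0.056, 0, 0, 0, 1],
  ],
)

```text
time_s: 6.85
tool_pos: [0.4923, 0.0709, 0.069]
ee_rot: [0.069, 0.706, -0.07, 0.702]
force: [-16.3, -1.3, 15.9]
finger_gap: 0.0088
```

```bash
python3 -c "
from p import *
st();snap('wrist','w4');snap('side','s4')"; python3 z.py pics/s4.png 222 302 148 212 8 pics/s4z.png
```

```text
pos [0.4923 0.0709 0.069 ] x [-0.006 -0.    -1.   ] y [ 0.195  0.981 -0.001] F [-16.3  -1.3  15.9] gap 0.0088 j [ 0.04  0.04  1.94 -0.    1.16  0.24] t 6.85
```

View pics/w4.png

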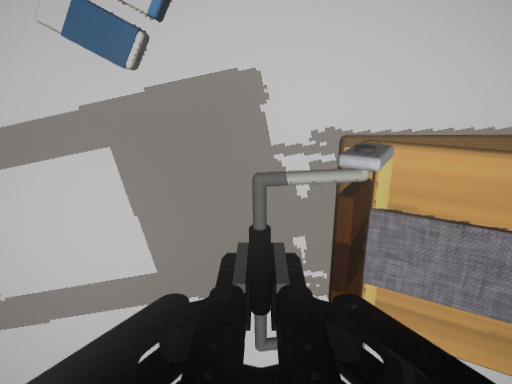

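View pics/s4z.png

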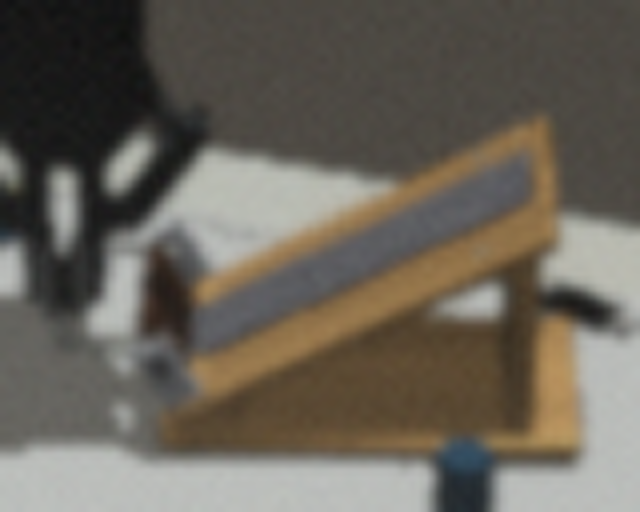

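Emit:
servo_tool(
  targets=[
    [0, 0, 0, 0, 0, 0, 0.72],
    [0, 0, 0, 0, 0, 0, 0.72],
    [-0.05, 0, 0, 0, 0, 0, 0.72],
    [-0.15, 0, 0, 0, 0, 0, 0.72],
    [-0.26, 0, 0, 0, 0, 0, 0.3],
    [-0.26, -0.1, 0, -0.3, 0, 0, 0.1],
    [-0.26, -0.22, 0, -0.6, 0, 0, 0.1],
    [-0.26, -0.34, 0, -0.9, 0, 0, 0.1],
    [-0.26, -0.4, 0, -0.95, 0, 0, 0.1],
    [-0.26, -0.4, 0, -0.95, 0, 0, 0.1],
  ],
)

```text
time_s: 7.95
tool_pos: [0.4628, -0.0896, 0.1729]
ee_rot: [-0.106, 0.699, 0.105, 0.699]
force: [0.5, 0.5, -0.1]
finger_gap: 0.0767
```

```bash
python3 -c "
from p import *
st();show([.42,-.15,.15],down(132))"
```

```text
pos [ 0.4628 -0.0896  0.1729] x [ 0.    -0.001 -1.   ] y [-0.296  0.955 -0.001] F [ 0.5  0.5 -0.1] gap 0.0767 j [-0.3  -0.17  1.94 -0.    1.37 -0.6 ] t 7.95
 rel [0.057, -0.113, -0.147, -0.827, -0.001, 0.003] t 7.95
```

Emit:
servo_tool(
  targets=[
    [0.0, -0.14, -0.18, -0.83, 0, 0, 0.1],
    [0.0, -0.14, -0.18, -0.83, 0, 0, 0.1],
    [0.0, -0.14, -0.18, -0.83, 0, 0, 0.1],
    [0.0, -0.14, -0.18, -0.83, 0, 0, 0.1],
  ],
)

```text
time_s: 8.35
tool_pos: [0.411, -0.1614, 0.1728]
ee_rot: [-0.254, 0.66, 0.254, 0.66]
force: [0.2, -0.3, 0.5]
finger_gap: 0.0768
```

```bash
python3 -c "
from p import *
st();snap('wrist','w5');show([.4376,-.165,.1],down(132))"
```

```text
pos [ 0.411  -0.1614  0.1728] x [ 0.  0. -1.] y [-0.671  0.742 -0.   ] F [ 0.2 -0.3  0.5] gap 0.0768 j [-0.49 -0.26  2.01  0.    1.39 -1.23] t 8.35
 rel [0.182, -0.052, 0.041, 0.001, 0.001, 0.0] t 8.4
```

View pics/w5.png

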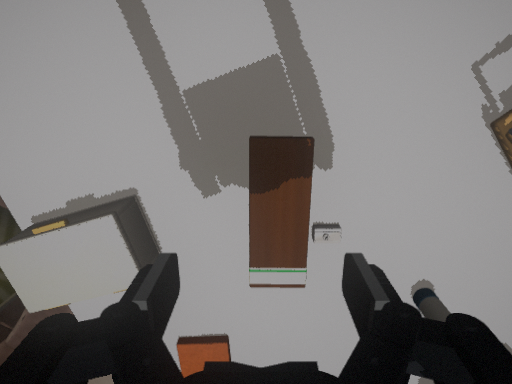

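```bash
python3 -c "
from p import *
c=load('w5')
P=unproj(c,[(249.5,137),(312.5,137.5),(249.5,284),(306.5,284)],.012);print(np.round(P,4))
f=P[:2].mean(0);h=P[2:].mean(0);d=f-h;print('mid',(f+h)/2,'L',np.linalg.norm(d),'footdir',np.degrees(np.arctan2(d[1],d[0])))
print('w',np.linalg.norm(P[0]-P[1]),np.linalg.norm(P[2]-P[3]))
print('sharp',unproj(c,[(327,233),(314,233),(341,233)],.008))
m=(f+h)/2;u=d/np.linalg.norm(d);print(m+.02*u)
g=m+.02*u;g[2]=.1;show(g,down(np.degrees(np.arctan2(d[1],d[0]))))
"
```

```text
[[ 0.3793 -0.1396  0.012 ]
 [ 0.4195 -0.1039  0.012 ]
 [ 0.4762 -0.2494  0.012 ]
 [ 0.5185 -0.2112  0.012 ]]
mid [ 0.44840015 -0.17601025  0.012     ] L 0.14625713593793102 footdir 132.06155552063385
w 0.0537762276373915 0.05694051354837423
sharp [[ 0.49526075 -0.15914918  0.008     ]
 [ 0.48600908 -0.16747793  0.008     ]
 [ 0.50523953 -0.15017077  0.008     ]]
[ 0.43500158 -0.16116174  0.012     ]
 rel [0.182, -0.04, 0.043, -0.001, 0.001, 0.0] t 8.4
```

Emit:
servo_tool(
  targets=[
    [0.1, -0.045, 0.044, 0, 0, 0, 0.2],
    [0.2, -0.045, 0.044, 0, 0, 0, 0.2],
    [0.3, -0.045, 0.044, 0, 0, 0, 0.2],
    [0.355, -0.045, 0.044, 0, 0, 0, 0.2],
    [0.355, -0.045, 0.044, 0, 0, 0, 0.2],
  ],
)

```text
time_s: 8.9
tool_pos: [0.434, -0.1596, 0.0269]
ee_rot: [-0.251, 0.662, 0.255, 0.658]
force: [-0.8, 0.7, -0.5]
finger_gap: 0.0682
```

```bash
python3 -c "
from p import *
st();snap('wrist','w6');snap('side','s6')";python3 z.py pics/s6.png 150 280 180 280 5 pics/s6z.png
```

```text
pos [ 0.434  -0.1596  0.0269] x [-0.007  0.004 -1.   ] y [-0.669  0.743  0.007] F [-0.8  0.7 -0.5] gap 0.0682 j [-0.46  0.02  2.05  0.    1.08 -1.2 ] t 8.9
```

View pics/w6.png

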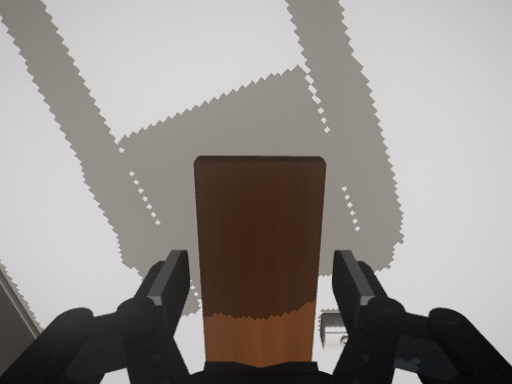

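View pics/s6z.png

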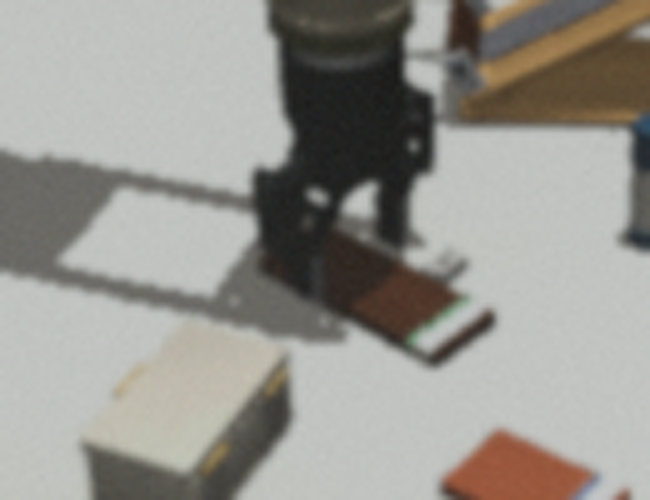

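Emit:
servo_tool(
  targets=[
    [0.0, 0, 0, 0, 0, 0, 0.22],
    [0.0, 0, 0, 0, 0, 0, 0.22],
    [0.003, 0, 0, 0, 0, 0, 0.22],
    [0.005, 0, 0, 0, 0, 0, 0.22],
  ],
)

```text
time_s: 9.4
tool_pos: [0.4369, -0.1627, 0.0295]
ee_rot: [-0.254, 0.66, 0.254, 0.66]
force: [1.1, -0.3, -0.1]
finger_gap: 0.067
```

Emit:
servo_tool(
  targets=[
    [0.003, 0, 0, 0, 0, 0, 0.22],
    [0.006, 0, 0, 0, 0, 0, 0.22],
    [0.009, 0, 0, 0, 0, 0, 0.22],
  ],
)

```text
time_s: 9.7
tool_pos: [0.4362, -0.1624, 0.0249]
ee_rot: [-0.254, 0.66, 0.254, 0.66]
force: [0.0, 0.6, -0.6]
finger_gap: 0.0664
```

Emit:
servo_tool(
  targets=[
    [0.003, 0, 0, 0, 0, 0, 0.22],
    [0.006, 0, 0, 0, 0, 0, 0.22],
    [0.006, 0, 0, 0, 0, 0, 0.22],
  ],
)

```text
time_s: 10.0
tool_pos: [0.4362, -0.1623, 0.0224]
ee_rot: [-0.254, 0.66, 0.254, 0.66]
force: [0.7, 0.3, -0.4]
finger_gap: 0.0668
```

Emit:
servo_tool(
  targets=[
    [0.003, 0, 0, 0, 0, 0, 0.22],
    [0.006, 0, 0, 0, 0, 0, 0.22],
    [0.008, 0, 0, 0, 0, 0, 0.22],
    [0.008, 0, 0, 0, 0, 0, 0.22],
  ],
)

```text
time_s: 10.4
tool_pos: [0.4362, -0.1623, 0.0193]
ee_rot: [-0.254, 0.66, 0.254, 0.66]
force: [0.3, -0.5, 0.4]
finger_gap: 0.0666
```

Emit:
servo_tool(
  targets=[
    [0.003, 0, 0, 0, 0, 0, 0.22],
    [0.003, 0, 0, 0, 0, 0, 0.5],
    [0.003, 0, 0, 0, 0, 0, 0.6],
    [0.003, 0, 0, 0, 0, 0, 0.6],
    [0.003, 0, 0, 0, 0, 0, 0.6],
  ],
  newtons=60,
)

```text
time_s: 10.9
tool_pos: [0.439, -0.1635, 0.0212]
ee_rot: [-0.255, 0.659, 0.253, 0.661]
force: [-2.8, 3.9, 21.4]
finger_gap: 0.0545
```

Emit:
servo_tool(
  targets=[
    [-0.03, 0, 0, 0, 0, 0, 0.6],
    [-0.1, 0, 0, 0, 0, 0, 0.6],
    [-0.2, 0, 0, 0, 0, 0, 0.6],
    [-0.3, 0, 0, 0, 0, 0, 0.6],
    [-0.4, 0, 0, 0, 0, 0, 0.6],
    [-0.4, 0, 0, 0, 0, 0, 0.6],
  ],
)

```text
time_s: 11.5
tool_pos: [0.4395, -0.1639, 0.1851]
ee_rot: [-0.257, 0.657, 0.251, 0.662]
force: [0.9, -0.5, -0.6]
finger_gap: 0.0544
```

```bash
python3 -c "
from p import *
st();snap('wrist','w7');snap('side','s7')";python3 z.py pics/s7.png 150 290 120 280 4 pics/s7z.png
```

```text
pos [ 0.4395 -0.1639  0.1851] x [ 0.009 -0.005 -1.   ] y [-0.671  0.742 -0.01 ] F [ 0.9 -0.5 -0.6] gap 0.0544 j [-0.47 -0.2   1.94 -0.    1.39 -1.2 ] t 11.5
```

View pics/w7.png

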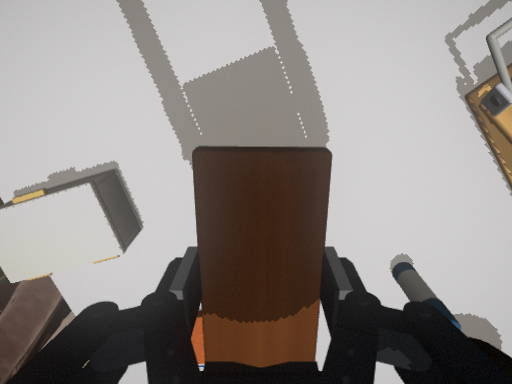

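View pics/s7z.png

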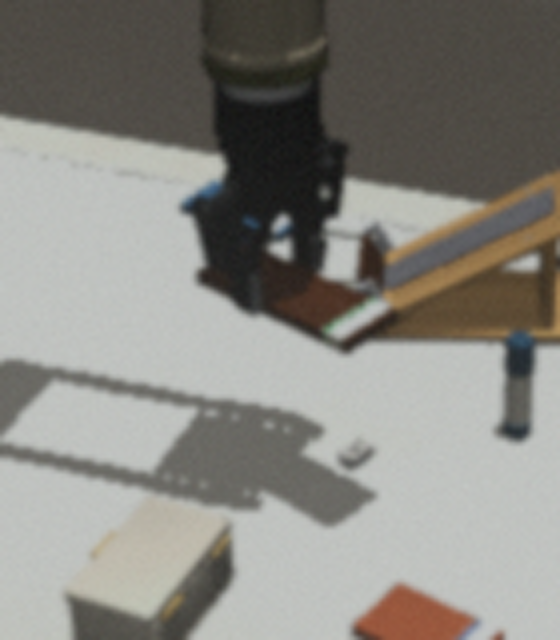

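```bash
cat >> p.py <<'E'
SH.update(x=.5471,y=.0597,yaw=-.178)
def place(x,y,z,foot=1):
    "TCP at shelf mm, tool square onto slope; tool y down the slope (foot)"
    R,o=shelf();return R@(np.array([x,y,z])/1e3)+o,toolR(-R[:,2],-foot*R[:,0])
def insh(p):
    R,o=shelf();return R.T@(np.array(p)-o)*1e3
E
python3 -c "
from p import *
c=load('w7')
p0,R0,s=cur()
P=unproj(c,[(194,150),(331,150)],p0[2]-.009);f=P.mean(0);print(P,'grip->foot',(f-p0)@R0[:,1]*1e3,'lat',(f-p0)@R0[:,2]*1e3,np.linalg.norm(P[0]-P[1]))
pt,Rt=place(75,0,85);print(pt);r=show(pt,Rt)
Rm=Ro.from_matrix(R0)*Ro.from_rotvec(r[3:]*np.radians(30)*.55)
show((p0+pt)/2+[0,0,.03],Rm.as_matrix(),'mid')
"
```

```text
[[ 0.38260999 -0.14079023  0.17050948]
 [ 0.42428409 -0.10322583  0.17050948]] grip->foot 52.67769837879034 lat 2.430970894770624 0.05610538734843659
[0.56919716 0.05572463 0.14311216]
 rel [0.091, 0.183, 0.611, -1.226, -0.328, -0.958] t 11.6
mid rel [-0.029, 0.092, 0.306, -0.675, -0.181, -0.527] t 11.6
```

Emit:
servo_tool(
  targets=[
    [-0.03, 0.09, 0.3, -0.67, -0.18, -0.53, 0.6],
    [-0.03, 0.09, 0.3, -0.67, -0.18, -0.53, 0.6],
    [-0.03, 0.09, 0.3, -0.67, -0.18, -0.53, 0.6],
    [-0.03, 0.09, 0.3, -0.67, -0.18, -0.53, 0.6],
    [-0.03, 0.09, 0.3, -0.67, -0.18, -0.53, 0.6],
    [-0.03, 0.09, 0.3, -0.67, -0.18, -0.53, 0.6],
  ],
)

```text
time_s: 12.2
tool_pos: [0.5003, -0.0558, 0.1891]
ee_rot: [-0.44, 0.534, 0.284, 0.664]
force: [0.2, -0.3, -0.7]
finger_gap: 0.0544
```

```bash
python3 -c "
from p import *
st();show(*place(75,0,85))"
```

```text
pos [ 0.5003 -0.0558  0.1891] x [ 0.269 -0.094 -0.959] y [-0.846  0.452 -0.281] F [ 0.2 -0.3 -0.7] gap 0.0544 j [-0.18 -0.36  2.09 -0.05  1.13 -1.26] t 12.2
 rel [0.13, 0.013, 0.322, -0.56, -0.152, -0.439] t 12.2
```

Emit:
servo_tool(
  targets=[
    [0.0, 0.013, 0.16, -0.56, -0.15, -0.44, 0.6],
    [0.05, 0.013, 0.32, -0.56, -0.15, -0.44, 0.6],
    [0.13, 0.013, 0.32, -0.56, -0.15, -0.44, 0.6],
    [0.13, 0.013, 0.32, -0.56, -0.15, -0.44, 0.6],
    [0.13, 0.013, 0.32, -0.56, -0.15, -0.44, 0.6],
    [0.13, 0.013, 0.32, -0.56, -0.15, -0.44, 0.6],
  ],
)

```text
time_s: 12.8
tool_pos: [0.5702, 0.0545, 0.1458]
ee_rot: [-0.579, 0.406, 0.296, 0.642]
force: [-0.1, 0.3, -0.6]
finger_gap: 0.0547
```

```bash
python3 -c "
from p import *
st();snap('wrist','w8');snap('side','s8');print(insh(cur()[0]));show(*place(68,0,30))";python3 z.py pics/s8.png 200 310 120 220 6 pics/s8z.png
```

```text
pos [0.5702 0.0545 0.1458] x [ 0.495 -0.09  -0.864] y [-0.85   0.153 -0.503] F [-0.1  0.3 -0.6] gap 0.0547 j [ 0.08 -0.27  2.16 -0.2   0.74 -1.2 ] t 12.8
[78.36037146 -0.77716022 87.42326517]
 rel [0.143, 0.027, 0.002, -0.001, -0.001, 0.012] t 12.9
```

View pics/w8.png

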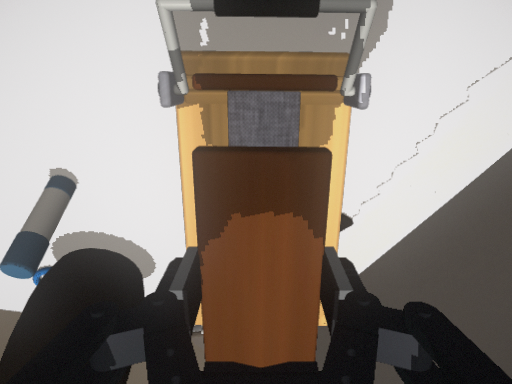

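View pics/s8z.png

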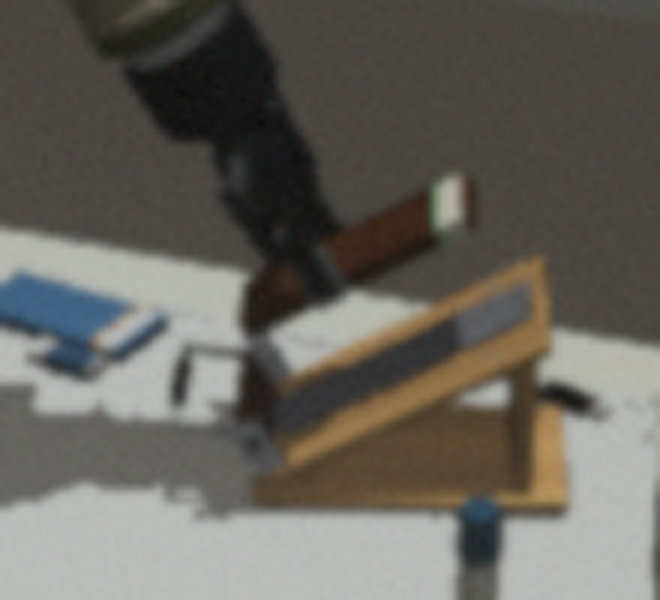

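```bash
python3 z.py pics/w8.png 150 390 0 180 3 pics/w8z.png; python3 -c "
from p import *
c=load('w8');R,o=shelf()
for n,X in dict(fl=(0,22,0),fr=(0,-22,0),bl=(40,55,-4),br=(40,-55,-4),lt=(0,37,30),lt2=(0,-37,30),lf=(-8,37,30),lf2=(-8,-37,30)).items(): print(n,np.round((proj(c,R@(np.array(X)/1e3)+o)[0]-[150,0]+.5)*3-.5,1))
"
```

```text
fl [450.5 269. ]
fr [229.2 269.3]
bl [594.5 462.7]
br [ 84.8 463.1]
lt [558.6 273.4]
lt2 [123.  273.9]
lf [561.9 223.6]
lf2 [119.8 224.2]
```

View pics/w8z.png

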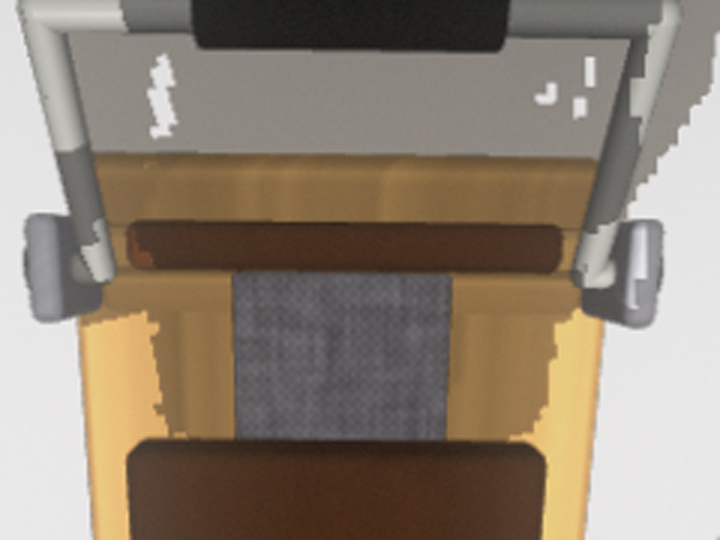

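```bash
cat >> p.py <<'E'
SH["y"]+=.0006
def unsh(c,uv,zmm):
    "pixel onto plane shelf z=zmm, result shelf mm"
    R,o=shelf();d=dict(c);Rc=np.array(c["R"]);d["R"]=Rc@R;d["t"]=Rc@o+np.array(c["t"])
    return unproj(d,uv,zmm/1e3)*1e3
E
python3 -c "
from p import *
c=load('w8');p0,R0,s=cur();print(insh(p0))
for z in (74,78,80): print(z,np.round(unsh(c,[(195,148.5),(330,148.5)],z),1).tolist())
print(np.round(unsh(c,[(227.8,90.5),(300.3,90.5)],0),1).tolist())
show(*place(68,0,30))
"
```

```text
[78.45237533 -1.36768009 87.37014671]
74 [[21.0, -28.3, 74.0], [21.1, 26.0, 74.0]]
78 [[20.3, -27.4, 78.0], [20.3, 25.1, 78.0]]
80 [[19.9, -27.0, 80.0], [19.9, 24.7, 80.0]]
[[0.7, -21.6, 0.0], [0.8, 21.7, 0.0]]
 rel [0.143, 0.027, 0.004, -0.001, -0.001, 0.012] t 12.9
```

Emit:
servo_tool(
  targets=[
    [0.06, 0.03, 0.004, 0, 0, 0, 0.6],
    [0.11, 0.03, 0.004, 0, 0, 0, 0.6],
    [0.14, 0.03, 0.004, 0, 0, 0, 0.6],
    [0.155, 0.03, 0.004, 0, 0, 0, 0.6],
    [0.155, 0.03, 0.004, 0, 0, 0, 0.6],
    [0.155, 0.03, 0.004, 0, 0, 0, 0.6],
  ],
)

```text
time_s: 13.5
tool_pos: [0.5909, 0.0534, 0.0862]
ee_rot: [-0.58, 0.405, 0.296, 0.642]
force: [-0.9, -0.6, -1.1]
finger_gap: 0.0546
```

```bash
python3 -c "
from p import *
st();snap('wrist','w9');print(insh(cur()[0]))"
```

```text
pos [0.5909 0.0534 0.0862] x [ 0.496 -0.089 -0.864] y [-0.85   0.152 -0.504] F [-0.9 -0.6 -1.1] gap 0.0546 j [ 0.08 -0.1   2.14 -0.23  0.6  -1.16] t 13.5
[65.56294705  1.19016514 24.89396164]
```

View pics/w9.png

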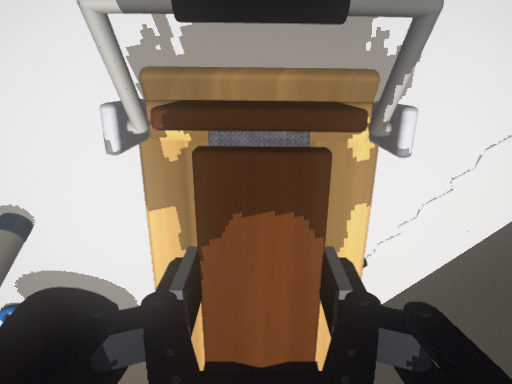

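Emit:
servo_tool(
  targets=[
    [0.003, 0.005, -0.003, 0, 0, 0, 0.6],
    [0.005, 0.01, -0.003, 0, 0, 0, 0.6],
    [0.006, 0.014, -0.003, 0, 0, 0, 0.6],
    [0.006, 0.017, -0.003, 0, 0, 0, 0.6],
    [0.006, 0.019, -0.003, 0, 0, 0, 0.6],
  ],
)

```text
time_s: 14.05
tool_pos: [0.5856, 0.0537, 0.0802]
ee_rot: [-0.58, 0.404, 0.296, 0.642]
force: [0.1, -0.5, 5.3]
finger_gap: 0.0544
```

```bash
python3 -c "
from p import *
st();print(insh(cur()[0]));R,o=shelf();print('F shelf',R.T@cur()[2]['force'])"
```

```text
pos [0.5856 0.0537 0.0802] x [ 0.497 -0.089 -0.863] y [-0.85   0.151 -0.505] F [ 0.1 -0.5  5.3] gap 0.0544 j [ 0.08 -0.11  2.16 -0.23  0.59 -1.16] t 14.05
[57.93740425  0.35191246 22.16843277]
F shelf [ 2.81554565 -0.42245508  4.47192163]
```

Emit:
servo_tool(
  targets=[
    [0.001, 0.003, 0, 0, 0, 0, 0.6],
    [0.002, 0.006, 0, 0, 0, 0, 0.6],
    [0.002, 0.008, 0, 0, 0, 0, 0.6],
  ],
)

```text
time_s: 14.35
tool_pos: [0.5849, 0.054, 0.0797]
ee_rot: [-0.581, 0.403, 0.295, 0.642]
force: [0.4, -0.6, 11.3]
finger_gap: 0.054
```

```bash
python3 -c "
from p import *
st();snap('wrist','w10');print(insh(cur()[0]));R,o=shelf();print('F shelf',R.T@cur()[2]['force'])"
```

```text
pos [0.5849 0.054  0.0797] x [ 0.5   -0.089 -0.861] y [-0.848  0.151 -0.508] F [ 0.4 -0.6 11.3] gap 0.054 j [ 0.08 -0.11  2.17 -0.24  0.58 -1.15] t 14.35
[56.90963111  0.54412717 22.11935319]
F shelf [ 5.83371773 -1.00309176  9.54839653]
```

View pics/w10.png

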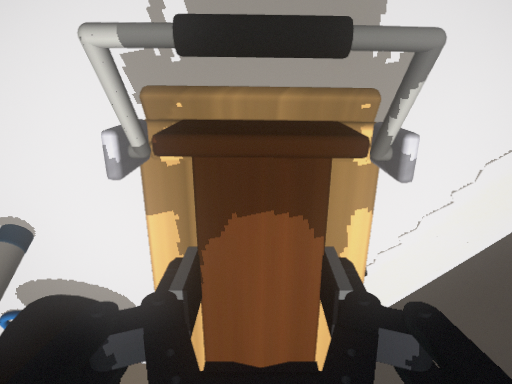

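Emit:
servo_tool(
  targets=[
    [0, 0.003, 0, 0, 0, 0, 0.6],
    [0, 0.006, 0, 0, 0, 0, 0.6],
    [0, 0.009, 0, 0, 0, 0, 0.6],
    [0, 0.009, 0, 0, 0, 0, 0.6],
  ],
)

```text
time_s: 14.8
tool_pos: [0.5835, 0.0544, 0.0792]
ee_rot: [-0.581, 0.402, 0.294, 0.643]
force: [9.5, -4.2, 7.2]
finger_gap: 0.0545
```

```bash
python3 -c "
from p import *
st();print(insh(cur()[0]));R,o=shelf();print('F shelf',R.T@cur()[2]['force'])"
```

```text
pos [0.5835 0.0544 0.0792] x [ 0.503 -0.089 -0.86 ] y [-0.846  0.151 -0.511] F [ 9.5 -4.2  7.2] gap 0.0545 j [ 0.08 -0.11  2.17 -0.24  0.57 -1.15] t 14.8
[55.5430891   0.64562637 22.47014385]
F shelf [12.323255   -2.41815193  1.1791709 ]
```

Emit:
servo_tool(
  targets=[
    [0, 0.003, 0, 0, 0, 0, 0.25],
    [0, 0.003, 0, 0, 0, 0, 0.2],
    [0, 0.003, 0, 0, 0, 0, 0.2],
    [-0.01, 0.003, 0, 0, 0, 0, 0.2],
    [-0.05, 0.003, 0, 0, 0, 0, 0.2],
    [-0.14, 0, 0, 0, 0, 0, 0.2],
    [-0.2, 0, 0, 0, 0, 0, 0.2],
    [-0.2, 0, 0, 0, 0, 0, 0.2],
  ],
)

```text
time_s: 15.6
tool_pos: [0.5408, 0.0623, 0.1479]
ee_rot: [-0.581, 0.403, 0.296, 0.642]
force: [0.6, 0.0, 0.9]
finger_gap: 0.0681
```

```bash
python3 -c "
from p import *
st();snap('wrist','w11');snap('side','s11');print(insh(cur()[0]));show([.45,.225,.17],down(139.6))";python3 z.py pics/s11.png 222 302 148 212 8 pics/s11z.png
```

```text
pos [0.5408 0.0623 0.1479] x [ 0.5   -0.088 -0.862] y [-0.848  0.151 -0.507] F [0.6 0.  0.9] gap 0.0681 j [ 0.11 -0.36  2.24 -0.21  0.77 -1.17] t 15.6
[ 49.90776749   0.26898946 101.09089432]
 rel [-0.203, 0.221, 0.362, 0.987, 0.266, 0.985] t 15.7
```

View pics/w11.png

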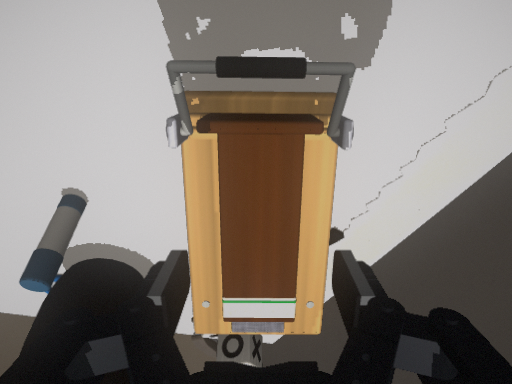

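View pics/s11z.png

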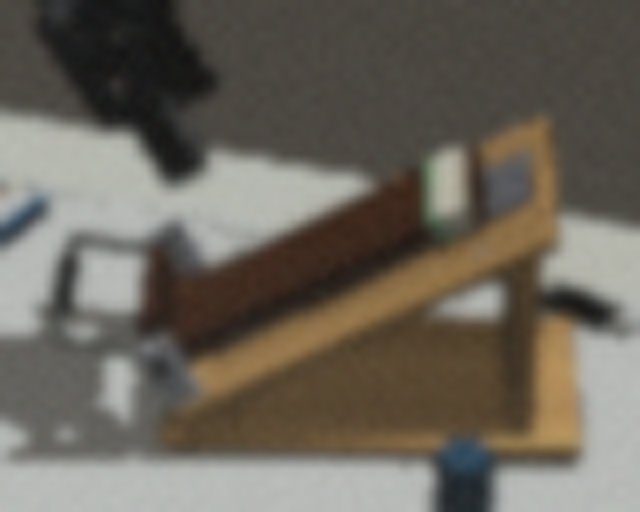

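```bash
python3 -c "
from p import *
c=load('w11')
print(np.round(unsh(c,[(224,320),(296,320),(220,140),(303,140)],12),1).tolist())
show([.43,.25,.17],down(139.6))"
```

```text
[[148.1, -28.1, 12.0], [148.1, 28.5, 12.0], [6.5, -25.5, 12.0], [6.4, 27.7, 12.0]]
 rel [-0.233, 0.273, 0.415, 0.987, 0.266, 0.985] t 15.7
```

Emit:
servo_tool(
  targets=[
    [-0.1, 0, 0.1, 0.2, 0.05, 0.2, 0.1],
    [-0.23, 0.27, 0.41, 0.99, 0.27, 0.98, 0.1],
    [-0.23, 0.27, 0.41, 0.99, 0.27, 0.98, 0.1],
    [-0.23, 0.27, 0.41, 0.99, 0.27, 0.98, 0.1],
    [-0.23, 0.27, 0.41, 0.99, 0.27, 0.98, 0.1],
    [-0.23, 0.27, 0.41, 0.99, 0.27, 0.98, 0.1],
    [-0.23, 0.27, 0.41, 0.99, 0.27, 0.98, 0.1],
    [-0.23, 0.27, 0.41, 0.99, 0.27, 0.98, 0.1],
    [-0.23, 0.27, 0.41, 0.99, 0.27, 0.98, 0.1],
  ],
)

```text
time_s: 16.6
tool_pos: [0.4312, 0.2466, 0.1686]
ee_rot: [-0.297, 0.643, 0.294, 0.642]
force: [-0.6, 0.5, -0.4]
finger_gap: 0.0771
```

```bash
python3 -c "
from p import *
st();snap('wrist','w12')"
```

```text
pos [0.4312 0.2466 0.1686] x [ 0.001 -0.004 -1.   ] y [-0.76   0.65  -0.003] F [-0.6  0.5 -0.4] gap 0.0771 j [ 0.42 -0.09  1.87 -0.    1.36 -0.44] t 16.6
```

View pics/w12.png

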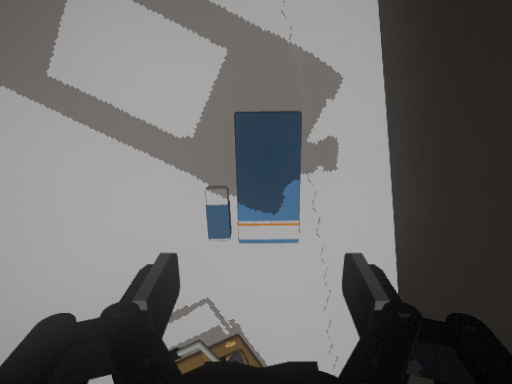

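```bash
python3 -c "
from p import *
c=load('w12')
P=unproj(c,[(235.5,112),(301,112),(238.3,240.5),(298.5,240.5)],.012)
f=P[:2].mean(0);h=P[2:].mean(0);d=f-h;u=d/np.linalg.norm(d);m=(f+h)/2;v=np.array([-u[1],u[0],0])
print('mid',m,'L',np.linalg.norm(d),'dir',np.degrees(np.arctan2(d[1],d[0])),np.linalg.norm(P[0]-P[1]),np.linalg.norm(P[2]-P[3]))
E=unproj(c,[(206,187),(229,187),(209,239),(231,239)],.012)-m
print('eraser along foot dir',E@u*1e3,'lat',E@v*1e3)
g=m+.018*u;print(g);g[2]=.032;show(g,down(np.degrees(np.arctan2(d[1],d[0]))))
"
```

```text
mid [0.436016   0.25138896 0.012     ] L 0.1172427644015903 dir 139.91177389390757 0.05371224390716576 0.056339798302800774
eraser along foot dir [ -5.56834159  -5.73377505 -56.66099502 -56.79633033] lat [55.09883429 34.74999935 55.53743587 34.94594083]
[0.42224503 0.26298035 0.012     ]
 rel [0.342, 0.045, 0.017, -0.015, -0.004, 0.006] t 16.65
```

Emit:
servo_tool(
  targets=[
    [0.1, 0.045, 0.017, -0.015, 0, 0, 0.12],
    [0.2, 0.045, 0.017, -0.015, 0, 0, 0.12],
    [0.3, 0.045, 0.017, -0.015, 0, 0, 0.12],
    [0.34, 0.045, 0.017, -0.015, 0, 0, 0.15],
    [0.355, 0.045, 0.017, -0.015, 0, 0, 0.18],
    [0.362, 0.045, 0.017, -0.015, 0, 0, 0.2],
    [0.366, 0.045, 0.017, -0.015, 0, 0, 0.22],
    [0.366, 0.045, 0.017, -0.015, 0, 0, 0.22],
  ],
)

```text
time_s: 17.45
tool_pos: [0.423, 0.2644, 0.0239]
ee_rot: [-0.299, 0.641, 0.297, 0.642]
force: [0.1, 0.6, 0.0]
finger_gap: 0.0665
```

```bash
python3 -c "
from p import *
st();snap('wrist','w13')"
```

```text
pos [0.423  0.2644 0.0239] x [ 0.002 -0.002 -1.   ] y [-0.765  0.644 -0.003] F [0.1 0.6 0. ] gap 0.0665 j [ 0.46  0.11  1.96 -0.    1.07 -0.41] t 17.45
```

View pics/w13.png

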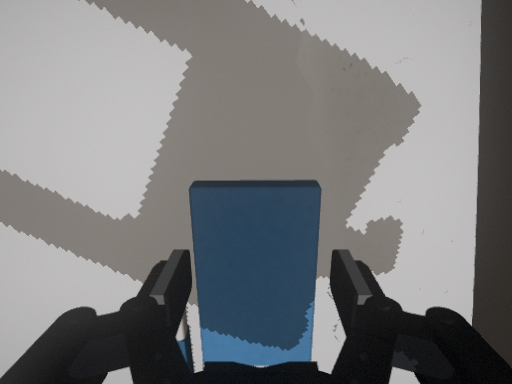

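Emit:
servo_tool(
  targets=[
    [0.002, 0, -0.005, 0, 0, 0, 0.22],
    [0.003, 0, -0.005, 0, 0, 0, 0.3],
    [0.003, 0, -0.005, 0, 0, 0, 0.6],
    [0.003, 0, -0.005, 0, 0, 0, 0.6],
    [0.003, 0, -0.005, 0, 0, 0, 0.6],
    [0.003, 0, -0.005, 0, 0, 0, 0.6],
  ],
)

```text
time_s: 18.1
tool_pos: [0.421, 0.2627, 0.0222]
ee_rot: [-0.299, 0.641, 0.297, 0.641]
force: [-1.5, -0.0, 6.2]
finger_gap: 0.0542
```

Emit:
servo_tool(
  targets=[
    [-0.03, 0, 0, 0, 0, 0, 0.6],
    [-0.1, 0, 0, 0, 0, 0, 0.6],
    [-0.2, 0, 0, 0, 0, 0, 0.6],
    [-0.3, 0, 0, 0, 0, 0, 0.6],
    [-0.42, 0, 0, 0, 0, 0, 0.6],
    [-0.42, 0, 0, 0, 0, 0, 0.6],
  ],
)

```text
time_s: 18.7
tool_pos: [0.4241, 0.2648, 0.198]
ee_rot: [-0.299, 0.637, 0.297, 0.645]
force: [1.1, 1.0, -1.5]
finger_gap: 0.054
```

```bash
python3 -c "
from p import *
st();snap('wrist','w14');show(*place(75,0,95))"
```

```text
pos [0.4241 0.2648 0.198 ] x [ 0.012  0.003 -1.   ] y [-0.765  0.644 -0.007] F [ 1.1  1.  -1.5] gap 0.054 j [ 0.46 -0.12  1.84 -0.    1.4  -0.41] t 18.7
 rel [0.109, -0.603, -0.169, -0.975, -0.253, -0.964] t 18.75
```

View pics/w14.png

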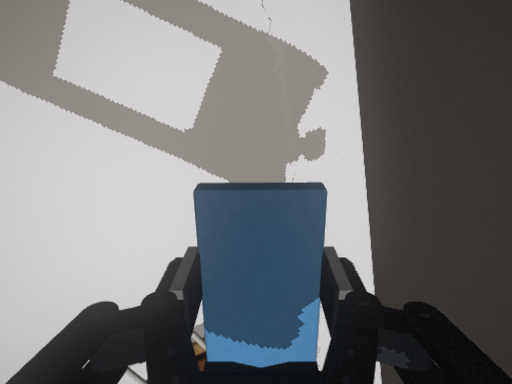

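```bash
python3 -c "
from p import *
print(place(58,0,95)[0]);show(*place(58,0,95))"
```

```text
[0.54978635 0.05981672 0.14327241]
 rel [0.13, -0.571, -0.187, -0.975, -0.253, -0.964] t 18.75
```

Emit:
servo_tool(
  targets=[
    [0, -0.12, -0.04, -0.2, -0.05, -0.2, 0.6],
    [0, -0.24, -0.08, -0.5, -0.13, -0.5, 0.6],
    [0, -0.36, -0.12, -0.8, -0.2, -0.8, 0.6],
    [0, -0.48, -0.16, -0.97, -0.25, -0.96, 0.6],
    [0.03, -0.57, -0.187, -0.97, -0.25, -0.96, 0.6],
    [0.13, -0.57, -0.187, -0.97, -0.25, -0.96, 0.6],
    [0.13, -0.57, -0.187, -0.97, -0.25, -0.96, 0.6],
    [0.13, -0.57, -0.187, -0.97, -0.25, -0.96, 0.6],
    [0.13, -0.57, -0.187, -0.97, -0.25, -0.96, 0.6],
  ],
)

```text
time_s: 19.65
tool_pos: [0.5475, 0.0595, 0.1396]
ee_rot: [-0.578, 0.41, 0.299, 0.639]
force: [0.7, -0.1, -1.6]
finger_gap: 0.0541
```

```bash
python3 -c "
from p import *
st();snap('wrist','w15');print(insh(cur()[0]));show(*place(50,0,40))"; python3 z.py pics/w15.png 130 400 20 220 3 pics/w15z.png
```

```text
pos [0.5475 0.0595 0.1396] x [ 0.484 -0.092 -0.87 ] y [-0.856  0.153 -0.493] F [ 0.7 -0.1 -1.6] gap 0.0541 j [ 0.1  -0.32  2.21 -0.21  0.76 -1.17] t 19.65
[54.98095218 -0.39633747 93.24498159]
 rel [0.133, 0.012, 0.002, 0.002, -0.009, -0.013] t 19.7
```

View pics/w15.png

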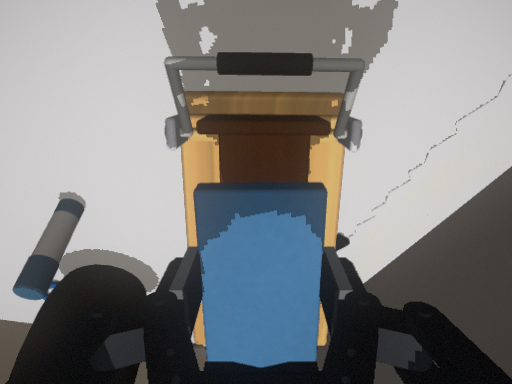

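```bash
python3 -c "
from p import *
c=load('w15');p0,R0,s=cur();print(insh(p0))
print(np.round(unsh(c,[(195.5,185),(326.5,185)],insh(p0)[2]-10),1).tolist())
print(np.round(unsh(c,[(219.5,140),(309.5,140),(217.5,180),(311.5,180)],12),1).tolist())
show(*place(50,0,40))"
```

```text
[54.98095218 -0.39633747 93.24498159]
[[12.4, -27.7, 83.2], [12.4, 25.8, 83.2]]
[[5.4, -26.5, 12.0], [5.4, 28.3, 12.0], [30.8, -28.8, 12.0], [30.7, 30.8, 12.0]]
 rel [0.133, 0.012, 0.002, 0.002, -0.009, -0.013] t 19.7
```

Emit:
servo_tool(
  targets=[
    [0.06, 0.01, 0.004, 0, -0.009, -0.013, 0.6],
    [0.11, 0.01, 0.004, 0, -0.009, -0.013, 0.6],
    [0.13, 0.01, 0.004, 0, -0.009, -0.013, 0.6],
    [0.138, 0.01, 0.004, 0, -0.009, -0.013, 0.6],
    [0.138, 0.01, 0.004, 0, -0.009, -0.013, 0.6],
  ],
)

```text
time_s: 20.2
tool_pos: [0.5709, 0.0562, 0.0888]
ee_rot: [-0.578, 0.407, 0.298, 0.641]
force: [-1.7, -0.1, -1.8]
finger_gap: 0.054
```

```bash
python3 -c "
from p import *
st();snap('wrist','w16');print(insh(cur()[0]))"
```

```text
pos [0.5709 0.0562 0.0888] x [ 0.49  -0.089 -0.867] y [-0.853  0.153 -0.499] F [-1.7 -0.1 -1.8] gap 0.054 j [ 0.09 -0.16  2.19 -0.23  0.62 -1.15] t 20.2
[49.55407914  0.14398366 37.38573894]
```

View pics/w16.png

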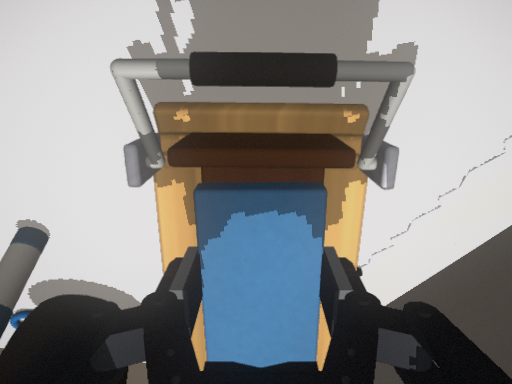

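Emit:
servo_tool(
  targets=[
    [0.003, 0.005, 0.001, 0, 0, 0, 0.6],
    [0.005, 0.01, 0.001, 0, 0, 0, 0.6],
    [0.006, 0.015, 0.001, 0, 0, 0, 0.6],
    [0.006, 0.019, 0.001, 0, 0, 0, 0.6],
    [0.006, 0.022, 0.001, 0, 0, 0, 0.6],
  ],
)

```text
time_s: 20.75
tool_pos: [0.5654, 0.0576, 0.0833]
ee_rot: [-0.579, 0.406, 0.297, 0.641]
force: [0.9, 0.9, 5.8]
finger_gap: 0.0542
```

```bash
python3 -c "
from p import *
st();print(insh(cur()[0]));R,o=shelf();print('F shelf',R.T@cur()[2]['force'])"
```

```text
pos [0.5654 0.0576 0.0833] x [ 0.493 -0.089 -0.865] y [-0.852  0.153 -0.501] F [0.9 0.9 5.8] gap 0.0542 j [ 0.09 -0.17  2.21 -0.24  0.61 -1.14] t 20.75
[41.69497592  0.55020862 35.2016173 ]
F shelf [3.48365633 1.05540592 4.65500552]
```

Emit:
servo_tool(
  targets=[
    [0.001, 0.003, 0, 0, 0, 0, 0.6],
    [0.001, 0.006, 0, 0, 0, 0, 0.6],
    [0.001, 0.009, 0, 0, 0, 0, 0.6],
    [0.001, 0.009, 0, 0, 0, 0, 0.6],
  ],
)

```text
time_s: 21.15
tool_pos: [0.5638, 0.058, 0.0824]
ee_rot: [-0.579, 0.405, 0.296, 0.642]
force: [3.6, -0.7, 4.9]
finger_gap: 0.0543
```

```bash
python3 -c "
from p import *
st();print(insh(cur()[0]));R,o=shelf();print('F shelf',R.T@cur()[2]['force']);snap('wrist','w17')"
```

```text
pos [0.5638 0.058  0.0824] x [ 0.495 -0.089 -0.864] y [-0.85   0.153 -0.503] F [ 3.6 -0.7  4.9] gap 0.0543 j [ 0.09 -0.17  2.21 -0.24  0.6  -1.14] t 21.15
[39.77169897  0.68705614 35.22159694]
F shelf [ 5.65554573 -0.05900412  2.40544257]
```

View pics/w17.png

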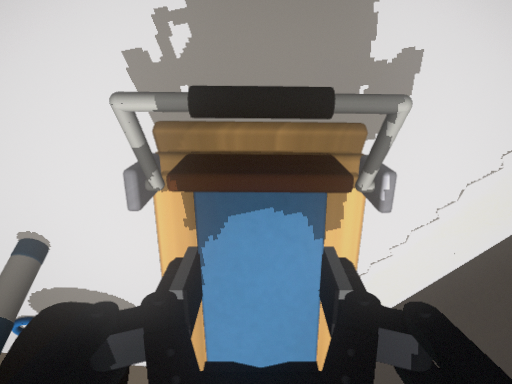

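Emit:
servo_tool(
  targets=[
    [0, 0.004, 0, 0, 0, 0, 0.6],
    [0, 0.006, 0, 0, 0, 0, 0.6],
    [0, 0.006, 0, 0, 0, 0, 0.6],
  ],
)

```text
time_s: 21.5
tool_pos: [0.5634, 0.058, 0.0826]
ee_rot: [-0.58, 0.404, 0.295, 0.643]
force: [13.1, -4.0, 2.7]
finger_gap: 0.0543
```

```bash
python3 -c "
from p import *
st();print(insh(cur()[0]));R,o=shelf();print('F shelf',R.T@cur()[2]['force'])"
```

```text
pos [0.5634 0.058  0.0826] x [ 0.499 -0.089 -0.862] y [-0.849  0.153 -0.506] F [13.1 -4.   2.7] gap 0.0543 j [ 0.09 -0.18  2.22 -0.24  0.6  -1.13] t 21.5
[39.5679618   0.6418984  35.61569938]
F shelf [13.07875693 -1.60970466 -4.47567736]
```

Emit:
servo_tool(
  targets=[
    [0, -0.004, 0, 0, 0, 0, 0.25],
    [0, -0.004, 0, 0, 0, 0, 0.2],
    [0, -0.004, 0, 0, 0, 0, 0.2],
    [-0.01, -0.004, 0, 0, 0, 0, 0.2],
    [-0.05, -0.004, 0, 0, 0, 0, 0.2],
    [-0.14, -0.004, 0, 0, 0, 0, 0.2],
    [-0.2, -0.004, 0, 0, 0, 0, 0.2],
    [-0.2, -0.004, 0, 0, 0, 0, 0.2],
  ],
)

```text
time_s: 22.3
tool_pos: [0.5223, 0.0659, 0.1522]
ee_rot: [-0.579, 0.406, 0.297, 0.642]
force: [0.4, 0.8, 0.1]
finger_gap: 0.0683
```

```bash
python3 -c "
from p import *
st();snap('wrist','w18');snap('side','s18');print(insh(cur()[0]));show([.53,-.2,.19],down(150));show([.51,-.36,.18],down(135.3))";python3 z.py pics/s18.png 222 302 148 212 8 pics/s18z.png
```

```text
pos [0.5223 0.0659 0.1522] x [ 0.495 -0.088 -0.865] y [-0.851  0.153 -0.503] F [0.4 0.8 0.1] gap 0.0683 j [ 0.12 -0.43  2.27 -0.21  0.8  -1.16] t 22.3
[ 35.87858008   0.49536125 114.28566156]
 rel [-0.019, -0.171, -0.649, 0.645, 0.171, 0.989] t 22.4
 rel [0.013, -0.177, -1.052, 1.124, 0.299, 0.968] t 22.4
```

View pics/w18.png

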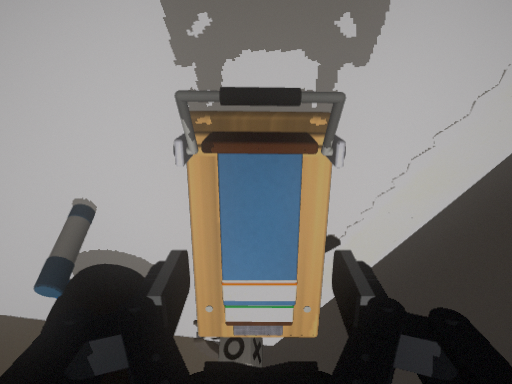

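View pics/s18z.png

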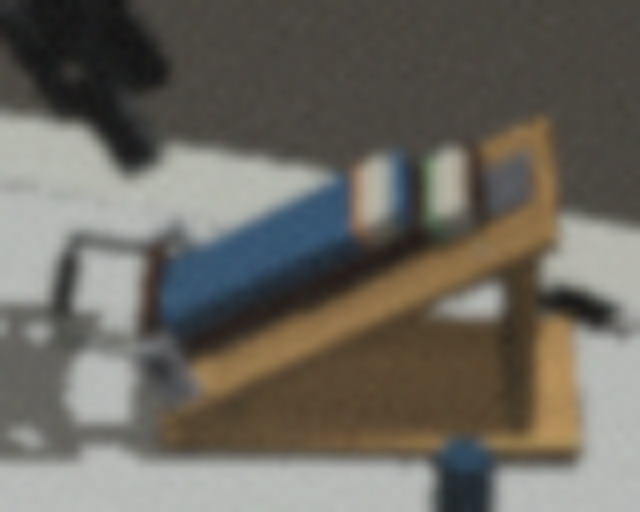

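Emit:
servo_tool(
  targets=[
    [-0.1, -0.05, -0.05, 0, 0, 0.1, 0.2],
    [-0.05, -0.17, -0.2, 0.3, 0.1, 0.5, 0.1],
    [-0.02, -0.17, -0.4, 0.64, 0.17, 0.98, 0.1],
    [-0.02, -0.17, -0.6, 0.64, 0.17, 0.98, 0.1],
    [-0.02, -0.17, -0.65, 0.64, 0.17, 0.98, 0.1],
    [-0.02, -0.17, -0.65, 0.64, 0.17, 0.98, 0.1],
    [-0.02, -0.17, -0.65, 0.64, 0.17, 0.98, 0.1],
    [-0.02, -0.17, -0.65, 0.64, 0.17, 0.98, 0.1],
  ],
)

```text
time_s: 23.2
tool_pos: [0.5283, -0.2019, 0.187]
ee_rot: [-0.353, 0.613, 0.353, 0.612]
force: [0.4, 1.1, 0.2]
finger_gap: 0.077
```

```bash
python3 -c "
from p import *
st();show([.515,-.375,.18],down(135.3))"
```

```text
pos [ 0.5283 -0.2019  0.187 ] x [-0.001 -0.    -1.   ] y [-0.865  0.501  0.   ] F [0.4 1.1 0.2] gap 0.077 j [-0.46  0.08  1.67 -0.    1.39 -1.5 ] t 23.2
 rel [0.018, -0.188, -0.391, 0.488, -0.001, -0.0] t 23.2
```

Emit:
servo_tool(
  targets=[
    [0.02, -0.19, -0.39, 0.49, 0, 0, 0.1],
    [0.02, -0.19, -0.39, 0.49, 0, 0, 0.1],
    [0.02, -0.19, -0.39, 0.49, 0, 0, 0.1],
    [0.02, -0.19, -0.39, 0.49, 0, 0, 0.1],
    [0.02, -0.19, -0.39, 0.49, 0, 0, 0.1],
    [0.02, -0.19, -0.39, 0.49, 0, 0, 0.1],
  ],
)

```text
time_s: 23.8
tool_pos: [0.5178, -0.3719, 0.1808]
ee_rot: [-0.274, 0.652, 0.273, 0.653]
force: [-0.9, -0.2, -0.1]
finger_gap: 0.0766
```

```bash
python3 -c "
from p import *
st();snap('wrist','w19')"
```

```text
pos [ 0.5178 -0.3719  0.1808] x [ 0.002 -0.    -1.   ] y [-0.713  0.701 -0.001] F [-0.9 -0.2 -0.1] gap 0.0766 j [-0.7   0.27  1.47  0.    1.4  -1.5 ] t 23.8
```

View pics/w19.png

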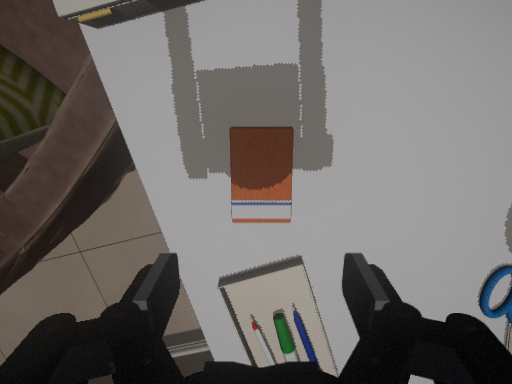

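```bash
python3 -c "
from p import *
c=load('w19')
P=unproj(c,[(230.8,127.5),(292.8,127.5),(232,220),(290.8,220)],.012)
f=P[:2].mean(0);h=P[2:].mean(0);d=f-h;u=d/np.linalg.norm(d);m=(f+h)/2
print('mid',m,'L',np.linalg.norm(d),'dir',np.degrees(np.arctan2(d[1],d[0])),np.linalg.norm(P[0]-P[1]),np.linalg.norm(P[2]-P[3]))
g=m+.005*u;print(g);g[2]=.0232;show(g,down(np.degrees(np.arctan2(d[1],d[0]))))
"
```

```text
mid [ 0.51859387 -0.37047704  0.012     ] L 0.08745135500612197 dir 135.2253422234105 0.053913894832399716 0.05618076165379733
[ 0.51504446 -0.36695544  0.012     ]
 rel [0.395, 0.014, 0.002, 0.01, 0.002, 0.003] t 23.85
```

Emit:
servo_tool(
  targets=[
    [0.1, 0.016, 0, 0.01, 0, 0, 0.12],
    [0.2, 0.016, 0, 0.01, 0, 0, 0.12],
    [0.3, 0.016, 0, 0.01, 0, 0, 0.12],
    [0.36, 0.016, 0, 0.01, 0, 0, 0.15],
    [0.385, 0.016, 0, 0.01, 0, 0, 0.18],
    [0.392, 0.016, 0, 0.01, 0, 0, 0.2],
    [0.395, 0.016, 0, 0.01, 0, 0, 0.22],
    [0.395, 0.016, 0, 0.01, 0, 0, 0.22],
  ],
)

```text
time_s: 24.65
tool_pos: [0.5147, -0.3699, 0.0259]
ee_rot: [-0.273, 0.652, 0.27, 0.654]
force: [0.2, 0.9, 0.1]
finger_gap: 0.0665
```

```bash
python3 -c "
from p import *
st();snap('wrist','w20')"
```

```text
pos [ 0.5147 -0.3699  0.0259] x [ 0.005 -0.004 -1.   ] y [-0.709  0.705 -0.006] F [0.2 0.9 0.1] gap 0.0665 j [-0.7   0.43  1.58  0.    1.13 -1.49] t 24.65
```

View pics/w20.png

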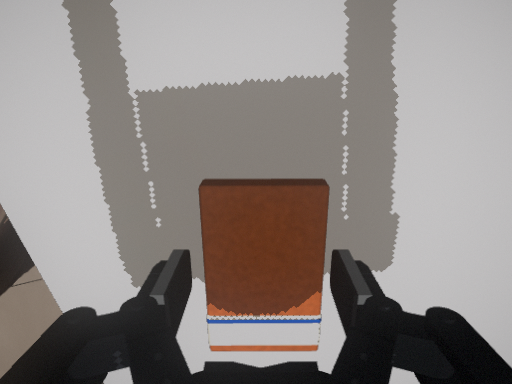

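Emit:
servo_tool(
  targets=[
    [0.002, 0, 0.004, 0, 0, 0, 0.22],
    [0.003, 0, 0.004, 0, 0, 0, 0.3],
    [0.003, 0, 0.004, 0, 0, 0, 0.6],
    [0.003, 0, 0.004, 0, 0, 0, 0.6],
    [0.003, 0, 0.004, 0, 0, 0, 0.6],
    [0.003, 0, 0.004, 0, 0, 0, 0.6],
  ],
)

```text
time_s: 25.3
tool_pos: [0.5152, -0.3688, 0.0237]
ee_rot: [-0.273, 0.652, 0.27, 0.654]
force: [-0.8, 1.1, 6.2]
finger_gap: 0.054
```

Emit:
servo_tool(
  targets=[
    [-0.03, 0, 0, 0, 0, 0, 0.6],
    [-0.1, 0, 0, 0, 0, 0, 0.6],
    [-0.2, 0, 0, 0, 0, 0, 0.6],
    [-0.3, 0, 0, 0, 0, 0, 0.6],
    [-0.42, 0, 0, 0, 0, 0, 0.6],
    [-0.44, 0, 0, 0, 0, 0, 0.6],
  ],
)

```text
time_s: 25.9
tool_pos: [0.5165, -0.37, 0.2073]
ee_rot: [-0.276, 0.651, 0.267, 0.655]
force: [0.8, -0.9, -0.5]
finger_gap: 0.0546
```

```bash
python3 -c "
from p import *
st();snap('wrist','w21');p,R=place(62,0,110);p0,R0,s=cur();r=show(p,R);print(p)
Rm=(Ro.from_matrix(R0)*Ro.from_rotvec(r[3:]*np.radians(30)*.4)).as_matrix();show([.53,-.2,.2],Rm,'mid')"
```

```text
pos [ 0.5165 -0.37    0.2073] x [ 0.011 -0.009 -1.   ] y [-0.709  0.705 -0.015] F [ 0.8 -0.9 -0.5] gap 0.0546 j [-0.7   0.24  1.46  0.    1.43 -1.49] t 25.9
 rel [0.111, 0.708, 0.814, -1.127, -0.307, -0.944] t 25.95
[0.54581422 0.06053132 0.15826279]
mid rel [0.011, 0.275, 0.325, -0.451, -0.123, -0.378] t 25.95
```

View pics/w21.png

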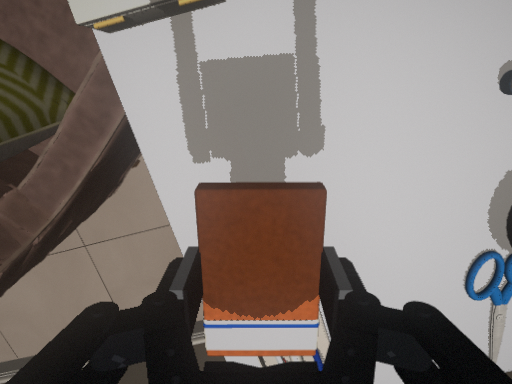

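Emit:
servo_tool(
  targets=[
    [0.01, 0.27, 0.32, -0.45, -0.12, -0.38, 0.6],
    [0.01, 0.27, 0.32, -0.45, -0.12, -0.38, 0.6],
    [0.01, 0.27, 0.32, -0.45, -0.12, -0.38, 0.6],
    [0.01, 0.27, 0.32, -0.45, -0.12, -0.38, 0.6],
    [0.01, 0.27, 0.32, -0.45, -0.12, -0.38, 0.6],
    [0.01, 0.27, 0.32, -0.45, -0.12, -0.38, 0.6],
  ],
)

```text
time_s: 26.55
tool_pos: [0.5274, -0.2007, 0.1934]
ee_rot: [-0.402, 0.565, 0.288, 0.66]
force: [-0.3, -0.4, -1.2]
finger_gap: 0.0541
```

```bash
python3 -c "
from p import *
st();show(*place(60,0,110))"
```

```text
pos [ 0.5274 -0.2007  0.1934] x [ 0.195 -0.074 -0.978] y [-0.835  0.511 -0.205] F [-0.3 -0.4 -1.2] gap 0.0541 j [-0.47 -0.12  1.87  0.02  1.18 -1.5 ] t 26.55
 rel [0.048, 0.318, 0.578, -0.677, -0.182, -0.586] t 26.55
```

Emit:
servo_tool(
  targets=[
    [-0.03, 0.07, 0.12, -0.2, -0.05, -0.2, 0.6],
    [-0.03, 0.13, 0.24, -0.4, -0.1, -0.4, 0.6],
    [-0.03, 0.2, 0.36, -0.67, -0.18, -0.58, 0.6],
    [-0.02, 0.26, 0.48, -0.67, -0.18, -0.58, 0.6],
    [0.0, 0.318, 0.578, -0.67, -0.18, -0.58, 0.6],
    [0.048, 0.318, 0.578, -0.675, -0.18, -0.586, 0.6],
    [0.048, 0.318, 0.578, -0.675, -0.18, -0.586, 0.6],
    [0.048, 0.318, 0.578, -0.675, -0.18, -0.586, 0.6],
  ],
)

```text
time_s: 27.35
tool_pos: [0.5445, 0.0598, 0.1571]
ee_rot: [-0.578, 0.408, 0.297, 0.641]
force: [0.5, 0.4, -0.9]
finger_gap: 0.054
```

```bash
python3 -c "
from p import *
st();snap('wrist','w22');print(insh(cur()[0]));show(*place(51,0,50))"
```

```text
pos [0.5445 0.0598 0.1571] x [ 0.491 -0.091 -0.867] y [-0.853  0.154 -0.499] F [ 0.5  0.4 -0.9] gap 0.054 j [ 0.1  -0.36  2.21 -0.2   0.8  -1.18] t 27.35
[ 61.57327977  -1.31679695 110.20254358]
 rel [0.15, 0.027, 0.004, -0.004, -0.006, 0.002] t 27.4
```

View pics/w22.png

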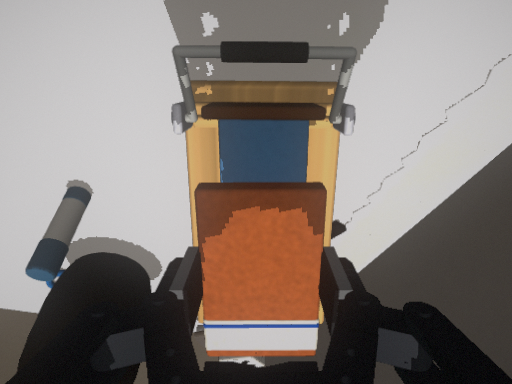

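```bash
python3 -c "
from p import *
c=load('w22');p0,R0,s=cur();print(insh(p0))
print(np.round(unsh(c,[(196,185),(326,185)],insh(p0)[2]-11),1).tolist())
print(np.round(unsh(c,[(219.5,130),(308.5,130),(218.5,175),(310.5,175)],24),1).tolist())"
```

```text
[ 61.57327977  -1.31679695 110.20254358]
[[18.7, -27.8, 99.2], [18.8, 25.5, 99.2]]
[[6.6, -26.9, 24.0], [6.7, 28.1, 24.0], [35.4, -28.7, 24.0], [35.5, 30.6, 24.0]]
```

Emit:
servo_tool(
  targets=[
    [0.06, 0.028, 0.005, 0, 0, 0, 0.6],
    [0.11, 0.028, 0.005, 0, 0, 0, 0.6],
    [0.135, 0.028, 0.005, 0, 0, 0, 0.6],
    [0.147, 0.028, 0.005, 0, 0, 0, 0.6],
    [0.147, 0.028, 0.005, 0, 0, 0, 0.6],
  ],
)

```text
time_s: 27.9
tool_pos: [0.5652, 0.0574, 0.102]
ee_rot: [-0.578, 0.408, 0.296, 0.642]
force: [-0.6, -0.4, -0.5]
finger_gap: 0.0545
```

```bash
python3 -c "
from p import *
st();print(insh(cur()[0]))"
```

```text
pos [0.5652 0.0574 0.102 ] x [ 0.493 -0.092 -0.865] y [-0.851  0.157 -0.501] F [-0.6 -0.4 -0.5] gap 0.0545 j [ 0.09 -0.2   2.2  -0.23  0.65 -1.15] t 27.9
[50.86762035  0.34363562 51.48793259]
```

Emit:
servo_tool(
  targets=[
    [0.004, 0.005, 0.001, 0, 0, 0, 0.6],
    [0.007, 0.01, 0.001, 0, 0, 0, 0.6],
    [0.008, 0.015, 0.001, 0, 0, 0, 0.6],
    [0.008, 0.019, 0.001, 0, 0, 0, 0.6],
    [0.008, 0.023, 0.001, 0, 0, 0, 0.6],
  ],
)

```text
time_s: 28.4
tool_pos: [0.5586, 0.0607, 0.0946]
ee_rot: [-0.579, 0.407, 0.296, 0.642]
force: [1.0, -1.1, -0.0]
finger_gap: 0.0542
```

```bash
python3 -c "
from p import *
st();print(insh(cur()[0]));R,o=shelf();print('F shelf',R.T@cur()[2]['force'])"
```

```text
pos [0.5586 0.0607 0.0946] x [ 0.494 -0.09  -0.865] y [-0.851  0.155 -0.502] F [ 1.  -1.1 -0. ] gap 0.0542 j [ 0.1  -0.21  2.22 -0.24  0.64 -1.13] t 28.4
[41.0285387   2.37873914 48.65037712]
F shelf [ 1.05222602 -0.90018663 -0.60873874]
```

Emit:
servo_tool(
  targets=[
    [0.002, 0.003, -0.003, 0, 0, 0, 0.6],
    [0.004, 0.006, -0.003, 0, 0, 0, 0.6],
    [0.005, 0.009, -0.003, 0, 0, 0, 0.6],
    [0.005, 0.009, -0.003, 0, 0, 0, 0.6],
  ],
)

```text
time_s: 28.8
tool_pos: [0.5584, 0.0606, 0.0944]
ee_rot: [-0.579, 0.405, 0.295, 0.643]
force: [-13.7, 4.7, 20.4]
finger_gap: 0.0542
```

```bash
python3 -c "
from p import *
st();print(insh(cur()[0]));R,o=shelf();print('F shelf',R.T@cur()[2]['force']);snap('wrist','w23')"
```

```text
pos [0.5584 0.0606 0.0944] x [ 0.498 -0.089 -0.862] y [-0.849  0.154 -0.506] F [-13.7   4.7  20.4] gap 0.0542 j [ 0.1  -0.21  2.22 -0.24  0.63 -1.13] t 28.8
[40.80525875  2.25739416 48.48053795]
F shelf [-2.19250411  2.17121069 24.85574459]
```

View pics/w23.png

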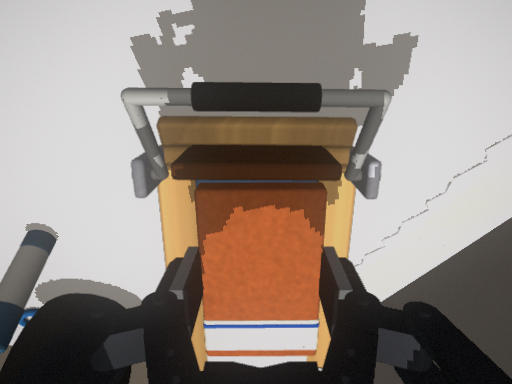

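Emit:
servo_tool(
  targets=[
    [-0.004, 0, 0, 0, 0, 0, 0.6],
    [-0.005, 0.003, 0, 0, 0, 0, 0.6],
    [-0.005, 0.006, 0, 0, 0, 0, 0.6],
    [-0.005, 0.008, 0, 0, 0, 0, 0.6],
  ],
)

```text
time_s: 29.25
tool_pos: [0.5561, 0.0604, 0.0946]
ee_rot: [-0.58, 0.404, 0.294, 0.644]
force: [13.4, -3.2, 2.6]
finger_gap: 0.0542
```

```bash
python3 -c "
from p import *
st();print(insh(cur()[0]));R,o=shelf();print('F shelf',R.T@cur()[2]['force']);snap('wrist','w24')"; python3 z.py pics/w24.png 150 370 120 240 3 pics/w24z.png
```

```text
pos [0.5561 0.0604 0.0946] x [ 0.501 -0.09  -0.861] y [-0.847  0.155 -0.509] F [13.4 -3.2  2.6] gap 0.0542 j [ 0.1  -0.22  2.23 -0.24  0.63 -1.13] t 29.25
[38.95493584  1.71344152 49.79397405]
F shelf [13.16269121 -0.78758568 -4.62455918]
```

View pics/w24z.png

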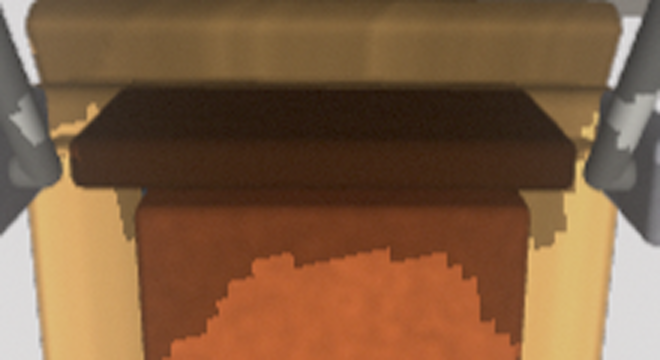

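Emit:
servo_tool(
  targets=[
    [0.003, 0, -0.002, 0, 0, 0, 0.6],
    [0.004, -0.002, -0.002, 0, 0, 0, 0.6],
    [0.004, -0.002, -0.002, 0, 0, 0, 0.25],
    [0.004, -0.002, -0.002, 0, 0, 0, 0.2],
    [0.0, -0.002, -0.002, 0, 0, 0, 0.2],
    [-0.01, -0.002, -0.002, 0, 0, 0, 0.2],
    [-0.05, -0.002, -0.002, 0, 0, 0, 0.2],
    [-0.14, -0.002, 0, 0, 0, 0, 0.2],
    [-0.2, 0, 0, 0, 0, 0, 0.2],
    [-0.2, 0, 0, 0, 0, 0, 0.2],
  ],
)

```text
time_s: 30.3
tool_pos: [0.514, 0.0682, 0.1641]
ee_rot: [-0.579, 0.405, 0.295, 0.643]
force: [0.4, -0.9, 0.7]
finger_gap: 0.0687
```

```bash
python3 -c "
from p import *
st();snap('wrist','w25');snap('side','s25');print(insh(cur()[0]))";python3 z.py pics/s25.png 222 302 148 212 8 pics/s25z.png
```

```text
pos [0.514  0.0682 0.1641] x [ 0.498 -0.089 -0.863] y [-0.849  0.155 -0.506] F [ 0.4 -0.9  0.7] gap 0.0687 j [ 0.14 -0.48  2.28 -0.21  0.84 -1.15] t 30.3
[ 34.35489822   1.32021919 128.74576447]
```

View pics/w25.png

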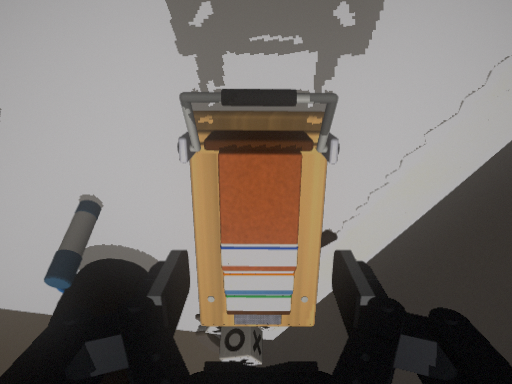

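View pics/s25z.png

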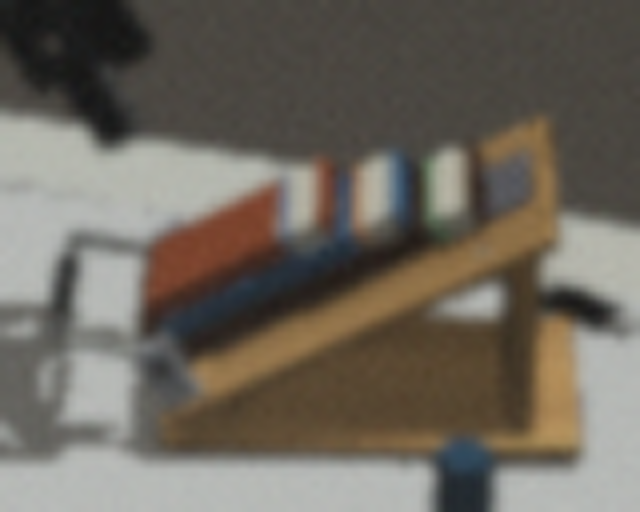

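Stack is neat: all three labels show (rows 257, 281, 302), feet at the ledge. I'll check the poses numerically, then plan the keeper.

```bash
python3 z.py pics/w25.png 170 350 80 340 3 pics/w25z.png; python3 -c "
from p import *
c=load('w25')
for n,z,pts in [('short head',36,[(220.5,269.5),(297,269.5)]),('short foot',36,[(219,153),(301,153)]),('med head',24,[(224,293),(293,293)]),('long head',12,[(226.5,313),(292,313)])]:
    print(n,np.round(unsh(c,pts,z),1).tolist())
R,o=shelf();q=2.72
b=R@np.array([.046*np.cos(q-.287),0,.018+.046*np.sin(q-.287)])+o;print('bar open',b)
show([b[0],b[1],.13],down(np.degrees(SH['yaw'])+90))
"
```

```text
short head [[88.6, -28.7, 36.0], [88.7, 28.7, 36.0]]
short foot [[-0.1, -25.9, 36.0], [0.0, 28.3, 36.0]]
med head [[118.4, -28.6, 24.0], [118.5, 27.7, 24.0]]
long head [[148.1, -28.8, 12.0], [148.3, 28.9, 12.0]]
bar open [0.49374149 0.06989941 0.05604972]
 rel [0.042, 0.081, -0.003, 2.921, 0.787, 0.789] t 30.4
```

View pics/w25z.png

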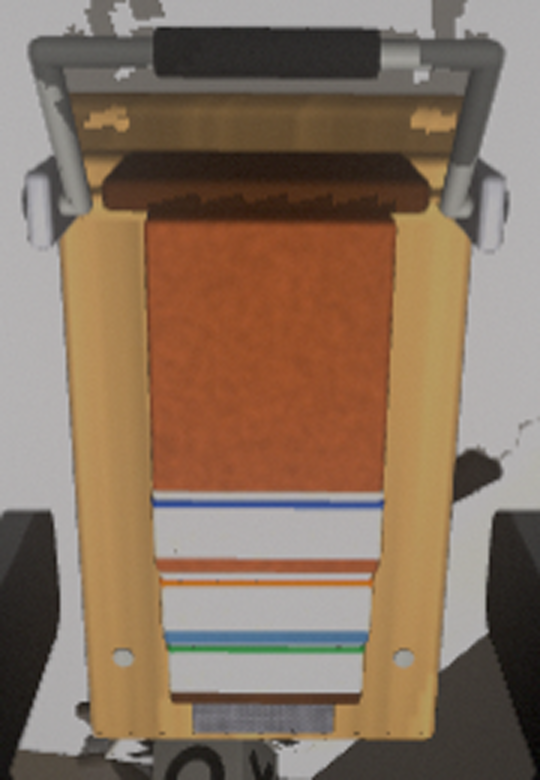

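```bash
cat > g.py <<'E'
from p import *
import sys
fr=float(sys.argv[1]);P=[float(v) for v in sys.argv[2:5]]
p0,R0,s=cur();Rt=down(np.degrees(SH['yaw'])+90)
w=Ro.from_matrix(R0.T@Rt).as_rotvec()*fr
st();show(P,(Ro.from_matrix(R0)*Ro.from_rotvec(w)).as_matrix())
E
python3 g.py .333 .495 .069 .2
```

```text
pos [0.5133 0.0677 0.1607] x [ 0.495 -0.09  -0.864] y [-0.851  0.155 -0.503] F [ 0.   0.6 -0.7] gap 0.0684 j [ 0.13 -0.47  2.28 -0.21  0.83 -1.15] t 30.4
 rel [-0.108, -0.01, -0.005, 0.973, 0.262, 0.263] t 30.4
```

Emit:
servo_tool(
  targets=[
    [-0.05, -0.01, 0, 0.2, 0.05, 0.05, 0.5],
    [-0.1, -0.01, 0, 0.5, 0.13, 0.13, 0.6],
    [-0.11, -0.01, 0, 0.97, 0.26, 0.26, 0.6],
    [-0.11, -0.01, 0, 0.97, 0.26, 0.26, 0.6],
    [-0.11, -0.01, 0, 0.97, 0.26, 0.26, 0.6],
  ],
)

```text
time_s: 30.9
tool_pos: [0.4952, 0.0709, 0.1992]
ee_rot: [-0.388, 0.55, 0.187, 0.716]
force: [0.8, 0.0, -1.2]
finger_gap: 0.0342
```

```bash
python3 g.py .5 .495 .069 .18
```

```text
pos [0.4952 0.0709 0.1992] x [ 0.326 -0.158 -0.932] y [-0.695  0.628 -0.35 ] F [ 0.8  0.  -1.2] gap 0.0342 j [ 0.19 -0.38  2.1  -0.24  1.13 -0.6 ] t 30.9
 rel [0.045, 0.014, -0.008, 0.974, 0.26, 0.263] t 30.9
```

Emit:
servo_tool(
  targets=[
    [0.02, 0.01, 0, 0.3, 0.08, 0.08, 0.6],
    [0.045, 0.014, 0, 0.6, 0.16, 0.16, 0.6],
    [0.045, 0.014, -0.008, 0.97, 0.26, 0.26, 0.6],
    [0.045, 0.014, -0.008, 0.97, 0.26, 0.26, 0.6],
  ],
)

```text
time_s: 31.3
tool_pos: [0.4939, 0.0687, 0.1788]
ee_rot: [-0.17, 0.651, 0.065, 0.737]
force: [0.1, -0.1, 0.6]
finger_gap: 0.034
```

```bash
python3 g.py 1 .4937 .0699 .13
```

```text
pos [0.4939 0.0687 0.1788] x [ 0.143 -0.126 -0.982] y [-0.318  0.934 -0.166] F [ 0.1 -0.1  0.6] gap 0.034 j [ 0.13 -0.2   1.97 -0.15  1.25 -0.16] t 31.3
 rel [0.119, 0.023, -0.011, 0.978, 0.258, 0.265] t 31.3
```

Emit:
servo_tool(
  targets=[
    [0.04, 0.01, 0, 0.3, 0.08, 0.08, 0.6],
    [0.08, 0.02, 0, 0.6, 0.16, 0.16, 0.6],
    [0.1, 0.023, -0.011, 0.98, 0.26, 0.265, 0.6],
    [0.1, 0.023, -0.011, 0.98, 0.26, 0.265, 0.6],
    [0.1, 0.023, -0.011, 0.98, 0.26, 0.265, 0.6],
  ],
)

```text
time_s: 31.8
tool_pos: [0.4928, 0.0703, 0.1378]
ee_rot: [0.062, 0.704, -0.063, 0.704]
force: [0.8, 0.4, -0.2]
finger_gap: 0.0343
```

```bash
python3 g.py 1 .4937 .0699 .073; python3 -c "
from p import *
snap('wrist','w26')
c=load('w26');p=cur()[0]
print(proj(c,[.4937,.0699,.056]))
"
```

```text
pos [0.4928 0.0703 0.1378] x [ 0. -0. -1.] y [ 0.176  0.984 -0.   ] F [ 0.8  0.4 -0.2] gap 0.0343 j [ 0.04 -0.06  1.9  -0.    1.3   0.22] t 31.8
 rel [0.162, -0.001, 0.002, 0.002, 0.001, 0.0] t 31.8
[[260.16010532 214.27707338]]
```

View pics/w26.png

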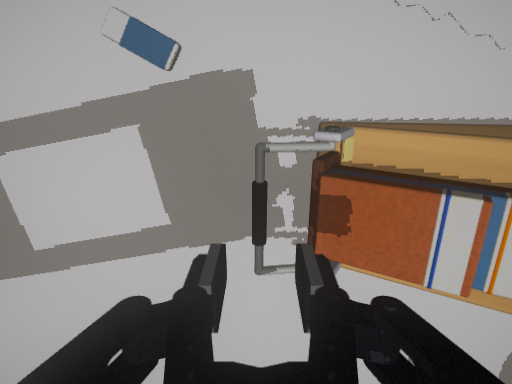

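Emit:
servo_tool(
  targets=[
    [0.08, 0, 0, 0, 0, 0, 0.6],
    [0.15, 0, 0, 0, 0, 0, 0.6],
    [0.163, 0, 0, 0, 0, 0, 0.6],
    [0.163, 0, 0, 0, 0, 0, 0.6],
    [0.163, 0, 0, 0, 0, 0, 1],
    [0.163, 0, 0, 0, 0, 0, 1],
    [0.163, 0, 0, 0, 0, 0, 1],
    [0.163, 0, 0, 0, 0, 0, 1],
  ],
  newtons=35,
)

```text
time_s: 32.65
tool_pos: [0.4923, 0.0718, 0.0752]
ee_rot: [0.062, 0.704, -0.062, 0.704]
force: [-8.5, 2.3, 1.8]
finger_gap: 0.0078
```

```bash
python3 -c "
from p import *
st();p=cur()[0];R,o=shelf();H=R@[0,0,.018]+o;u=np.array([np.cos(SH['yaw']),np.sin(SH['yaw']),0])
d=(p-H);du=d@u*1e3;print('bar rel hinge u',du,'h(TCP)',d[2]*1e3)
f0=np.pi-np.arcsin(np.sqrt(46**2-du**2)/46) ;print('phi0',f0)
f0=2.957
f1=1.74
for n,k in ((1,16),):
  for i in range(1,k+1):
    f=f0+(f1-f0)*i/k;print([float(round(-46*(np.sin(f)-np.sin(f0))/400,3)),0,float(round(46*(np.cos(f)-np.cos(f0))/400,3)),0,0,0,1],end=', ')
"
```

```text
pos [0.4923 0.0718 0.0752] x [ 0.  0. -1.] y [0.176 0.984 0.   ] F [-8.5  2.3  1.8] gap 0.0078 j [0.04 0.02 1.95 0.   1.17 0.22] t 32.65
bar rel hinge u -46.94064094967228 h(TCP) 27.580642111484664
phi0 nan
[-0.009, 0, 0.002, 0, 0, 0, 1], [-0.017, 0, 0.005, 0, 0, 0, 1], [-0.025, 0, 0.008, 0, 0, 0, 1], [-0.033, 0, 0.012, 0, 0, 0, 1], [-0.04, 0, 0.016, 0, 0, 0, 1], [-0.048, 0, 0.021, 0, 0, 0, 1], [-0.054, 0, 0.026, 0, 0, 0, 1], [-0.061, 0, 0.032, 0, 0, 0, 1], [-0.067, 0, 0.039, 0, 0, 0, 1], [-0.072, 0, 0.046, 0, 0, 0, 1], [-0.077, 0, 0.053, 0, 0, 0, 1], [-0.081, 0, 0.061, 0, 0, 0, 1], [-0.085, 0, 0.069, 0, 0, 0, 1], [-0.088, 0, 0.077, 0, 0, 0, 1], [-0.09, 0, 0.085, 0, 0, 0, 1], [-0.092, 0, 0.094, 0, 0, 0, 1], <string>:5: RuntimeWarning: invalid value encountered in sqrt
```

Emit:
servo_tool(
  targets=[
    [-0.009, 0, 0.002, 0, 0, 0, 1],
    [-0.017, 0, 0.005, 0, 0, 0, 1],
    [-0.025, 0, 0.008, 0, 0, 0, 1],
    [-0.033, 0, 0.012, 0, 0, 0, 1],
    [-0.04, 0, 0.016, 0, 0, 0, 1],
    [-0.048, 0, 0.021, 0, 0, 0, 1],
    [-0.054, 0, 0.026, 0, 0, 0, 1],
    [-0.061, 0, 0.032, 0, 0, 0, 1],
  ],
)

```text
time_s: 33.45
tool_pos: [0.5051, 0.0694, 0.1005]
ee_rot: [0.062, 0.704, -0.062, 0.705]
force: [-10.5, 0.2, 9.0]
finger_gap: 0.0079
```

Emit:
servo_tool(
  targets=[
    [-0.006, 0, 0.007, 0, 0, 0, 1],
    [-0.011, 0, 0.014, 0, 0, 0, 1],
    [-0.016, 0, 0.021, 0, 0, 0, 1],
    [-0.02, 0, 0.029, 0, 0, 0, 1],
    [-0.024, 0, 0.037, 0, 0, 0, 1],
    [-0.027, 0, 0.045, 0, 0, 0, 1],
    [-0.029, 0, 0.053, 0, 0, 0, 1],
    [-0.031, 0, 0.062, 0, 0, 0, 1],
  ],
)

```text
time_s: 34.25
tool_pos: [0.5319, 0.0643, 0.1138]
ee_rot: [0.062, 0.702, -0.063, 0.706]
force: [-2.0, -1.4, 2.9]
finger_gap: 0.008
```

```bash
python3 -c "
from p import *
st();snap('wrist','w27');snap('side','s27')";python3 z.py pics/s27.png 222 302 138 212 8 pics/s27z.png
```

```text
pos [0.5319 0.0643 0.1138] x [ 0.006 -0.001 -1.   ] y [0.176 0.984 0.   ] F [-2.  -1.4  2.9] gap 0.008 j [ 0.03  0.07  1.82 -0.    1.24  0.2 ] t 34.25
```

View pics/w27.png

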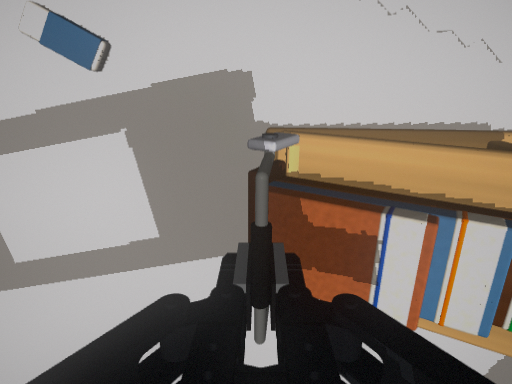

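View pics/s27z.png

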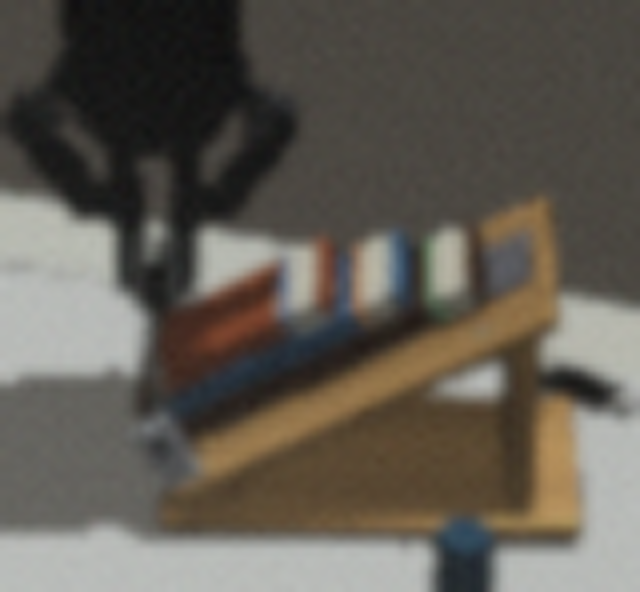

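Emit:
servo_tool(
  targets=[
    [0, 0, 0.008, 0, 0, 0, 1],
    [-0.001, 0, 0.016, 0, 0, 0, 1],
    [-0.001, 0, 0.024, 0, 0, 0, 1],
    [-0.001, 0, 0.032, 0, 0, 0, 1],
    [-0.001, 0, 0.034, 0, 0, 0, 0.8],
    [-0.001, 0, 0.034, 0, 0, 0, 0.8],
    [-0.03, 0, 0.034, 0, 0, 0, 0.8],
    [-0.1, 0, 0.034, 0, 0, 0, 0.8],
    [-0.1, 0, -0.02, 0, 0, 0, 1],
    [-0.1, 0, -0.06, 0, 0, 0, 1],
    [-0.1, 0, -0.06, 0, 0, 0, 1],
  ],
)

```text
time_s: 35.45
tool_pos: [0.5057, 0.0694, 0.1522]
ee_rot: [0.062, 0.703, -0.062, 0.705]
force: [-0.2, 0.4, -0.1]
finger_gap: 0.0004
```

```bash
python3 -c "
from p import *
st();snap('wrist','w28');snap('side','s28')
p=cur()[0];R,o=shelf();H=R@[0,0,.018]+o;u=np.array([np.cos(SH['yaw']),np.sin(SH['yaw']),0]);v=np.array([-u[1],u[0],0]);o2=o[:2]
d=p-o;print('u,v from origin',d@u*1e3,d@v*1e3)
c=load('w28')
for q in (1.1,1.2,1.3):
  b=lambda y:R@np.array([.046*np.cos(q-.287),y,.018+.046*np.sin(q-.287)])+o
  print(q,proj(c,[b(.022),b(-.022)]).round(1).tolist())";python3 z.py pics/s28.png 222 302 138 212 8 pics/s28z.png
```

```text
pos [0.5057 0.0694 0.1522] x [ 0.003 -0.    -1.   ] y [0.176 0.984 0.   ] F [-0.2  0.4 -0.1] gap 0.0004 j [ 0.04 -0.04  1.86 -0.    1.32  0.21] t 35.45
u,v from origin -40.795115409064884 1.4977841500796882
1.1 [[334.4, 195.8], [329.1, 262.6]]
1.2 [[326.9, 196.3], [322.1, 263.3]]
1.3 [[319.0, 196.6], [314.9, 263.7]]
```

View pics/w28.png

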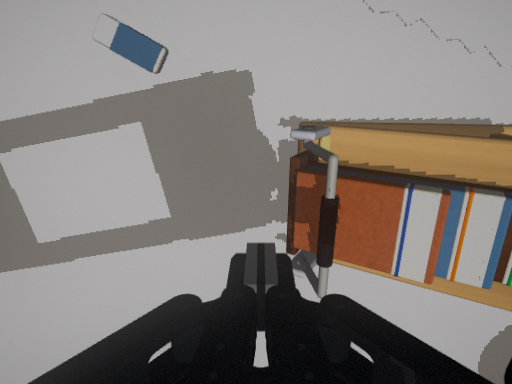

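View pics/s28z.png

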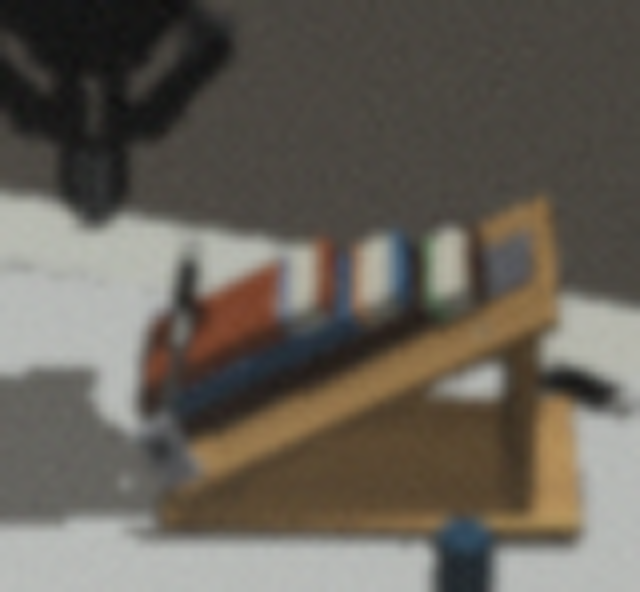

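Emit:
servo_tool(
  targets=[
    [0.05, 0, 0, 0, 0, 0, 1],
    [0.1, 0, 0, 0, 0, 0, 1],
    [0.106, 0, 0, 0, 0, 0, 1],
    [0.106, 0, 0.02, 0, 0, 0, 1],
    [0.106, 0, 0.03, 0, 0, 0, 1],
    [0.106, 0, 0.04, 0, 0, 0, 1],
    [0.106, 0, 0.05, 0, 0, 0, 1],
    [0.106, 0, 0.06, 0, 0, 0, 1],
  ],
)

```text
time_s: 36.35
tool_pos: [0.5313, 0.0646, 0.1098]
ee_rot: [0.063, 0.703, -0.063, 0.706]
force: [-1.4, -1.0, 0.9]
finger_gap: -0.0002
```

```bash
python3 -c "
from p import *
st();snap('wrist','w29');snap('side','s29')
p=cur()[0];R,o=shelf();u=np.array([np.cos(SH['yaw']),np.sin(SH['yaw']),0]);print('u',(p-o)@u*1e3)
c=load('w29')
for q in (.8,.9,1.,1.1,1.2):
  b=lambda y:R@np.array([.046*np.cos(q-.287),y,.018+.046*np.sin(q-.287)])+o
  print(q,proj(c,[b(.022),b(-.022)]).round(1).tolist())";python3 z.py pics/s29.png 222 302 138 212 8 pics/s29z.png
```

```text
pos [0.5313 0.0646 0.1098] x [ 0.004 -0.    -1.   ] y [0.177 0.984 0.   ] F [-1.4 -1.   0.9] gap -0.0002 j [ 0.03  0.07  1.82 -0.    1.24  0.2 ] t 36.35
u -16.309232396798173
0.8 [[323.3, 221.5], [317.9, 300.0]]
0.9 [[315.4, 223.4], [310.6, 302.7]]
1.0 [[306.7, 225.0], [302.7, 304.9]]
1.1 [[297.4, 226.2], [294.1, 306.7]]
1.2 [[287.6, 227.0], [285.2, 307.8]]
```

View pics/w29.png

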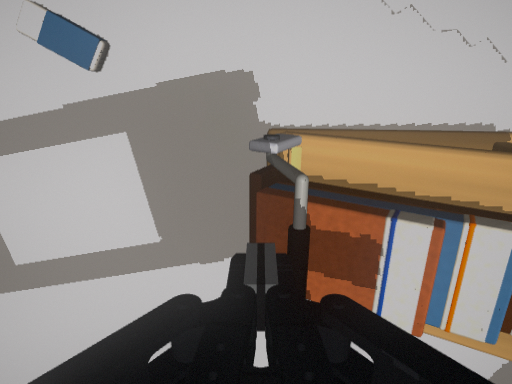

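View pics/s29z.png

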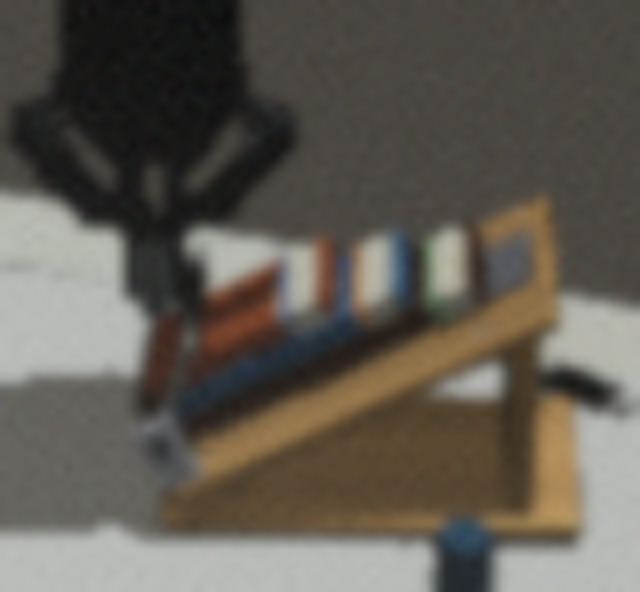

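Emit:
servo_tool(
  targets=[
    [0, 0, 0.006, 0, 0, 0, 1],
    [0, 0, 0.012, 0, 0, 0, 1],
    [0, 0, 0.018, 0, 0, 0, 1],
    [0, 0, 0.022, 0, 0, 0, 1],
  ],
)

```text
time_s: 36.85
tool_pos: [0.5395, 0.063, 0.1093]
ee_rot: [0.063, 0.703, -0.063, 0.705]
force: [-1.3, -1.2, 1.0]
finger_gap: -0.0
```

Emit:
servo_tool(
  targets=[
    [0, 0, 0.003, 0, 0, 0, 1],
    [0, 0, 0.005, 0, 0, 0, 1],
  ],
)

```text
time_s: 37.05
tool_pos: [0.5414, 0.0626, 0.1093]
ee_rot: [0.063, 0.703, -0.063, 0.705]
force: [-1.2, 0.4, 0.8]
finger_gap: 0.0
```

```bash
python3 -c "
from p import *
st();snap('wrist','w30')
p=cur()[0];R,o=shelf();u=np.array([np.cos(SH['yaw']),np.sin(SH['yaw']),0]);print('u',(p-o)@u*1e3)
c=load('w30')
for q in (.7,.75,.8,.85,.9,1.):
  b=lambda y:R@np.array([.046*np.cos(q-.287),y,.018+.046*np.sin(q-.287)])+o
  print(q,proj(c,[b(.022),b(-.022)]).round(1).tolist())"; python3 z.py pics/w30.png 200 420 110 330 3 pics/w30z.png
```

```text
pos [0.5414 0.0626 0.1093] x [ 0.003 -0.    -1.   ] y [0.177 0.984 0.   ] F [-1.2  0.4  0.8] gap 0.0 j [ 0.02  0.1   1.8  -0.    1.24  0.2 ] t 37.05
u -5.976901026799075
0.7 [[309.0, 219.6], [304.9, 297.5]]
0.75 [[305.4, 220.7], [301.6, 299.1]]
0.8 [[301.6, 221.8], [298.1, 300.6]]
0.85 [[297.6, 222.8], [294.4, 302.0]]
0.9 [[293.4, 223.7], [290.5, 303.3]]
1.0 [[284.4, 225.3], [282.3, 305.5]]
```

View pics/w30z.png

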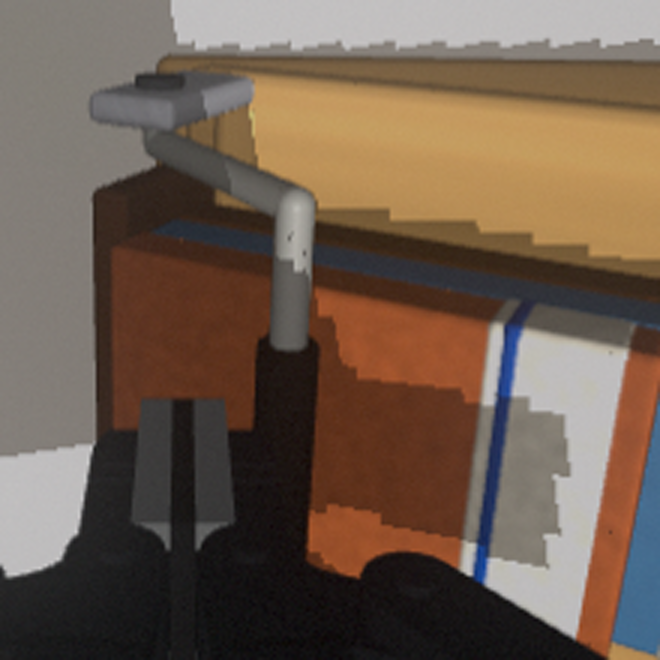

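Emit:
servo_tool(
  targets=[
    [0, 0, 0.003, 0, 0, 0, 1],
    [0, 0, 0.005, 0, 0, 0, 1],
  ],
)

```text
time_s: 37.3
tool_pos: [0.5433, 0.0623, 0.1093]
ee_rot: [0.063, 0.703, -0.063, 0.705]
force: [-0.6, -0.2, 0.3]
finger_gap: 0.0001
```

Emit:
servo_tool(
  targets=[
    [0, 0, 0.003, 0, 0, 0, 1],
    [0, 0, 0.004, 0, 0, 0, 1],
  ],
)

```text
time_s: 37.5
tool_pos: [0.5447, 0.062, 0.1093]
ee_rot: [0.063, 0.703, -0.063, 0.705]
force: [-2.0, -0.4, 0.6]
finger_gap: -0.0002
```

Emit:
servo_tool(
  targets=[
    [0, 0, 0.003, 0, 0, 0, 1],
    [0, 0, 0.004, 0, 0, 0, 1],
  ],
)

```text
time_s: 37.7
tool_pos: [0.5454, 0.0619, 0.1091]
ee_rot: [0.063, 0.704, -0.063, 0.704]
force: [-8.9, 0.6, 6.5]
finger_gap: 0.0001
```

```bash
python3 -c "
from p import *
st();snap('wrist','w31');snap('side','s31')
p=cur()[0];R,o=shelf();u=np.array([np.cos(SH['yaw']),np.sin(SH['yaw']),0]);print('u',(p-o)@u*1e3)
c=load('w31')
for q in (.7,.75,.8,.85,.9,1.):
  b=lambda y:R@np.array([.046*np.cos(q-.287),y,.018+.046*np.sin(q-.287)])+o
  print(q,proj(c,[b(.022),b(.044),b(-.022)]).round(1).tolist())"; python3 z.py pics/w31.png 200 420 110 330 3 pics/w31z.png;python3 z.py pics/s31.png 222 302 138 212 8 pics/s31z.png
```

```text
pos [0.5454 0.0619 0.1091] x [ 0. -0. -1.] y [ 0.176  0.984 -0.   ] F [-8.9  0.6  6.5] gap 0.0001 j [ 0.02  0.11  1.78 -0.    1.24  0.2 ] t 37.7
u -2.0053319407804433
0.7 [[300.6, 219.8], [302.5, 175.1], [297.2, 297.7]]
0.75 [[296.9, 220.9], [298.7, 175.9], [293.8, 299.3]]
0.8 [[293.1, 222.0], [294.6, 176.6], [290.2, 300.9]]
0.85 [[289.0, 223.0], [290.3, 177.3], [286.5, 302.3]]
0.9 [[284.7, 223.9], [285.8, 178.0], [282.6, 303.5]]
1.0 [[275.6, 225.4], [276.3, 179.1], [274.3, 305.8]]
```

View pics/w31z.png

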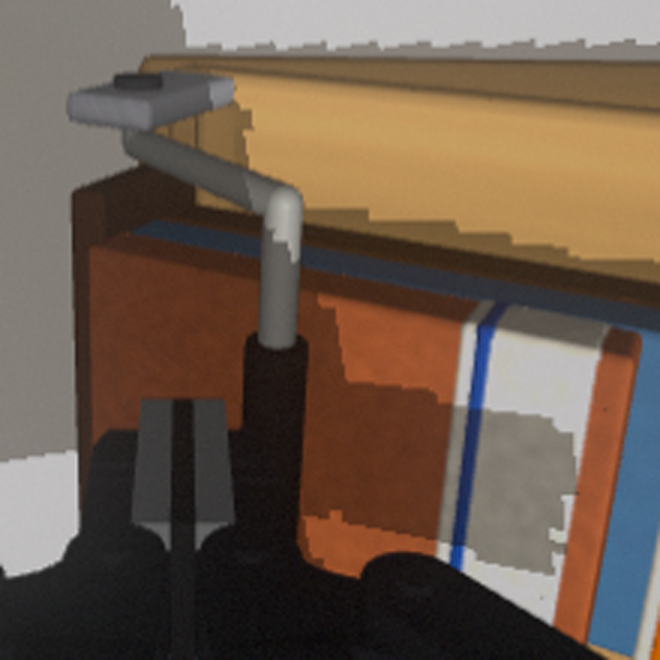

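View pics/s31z.png

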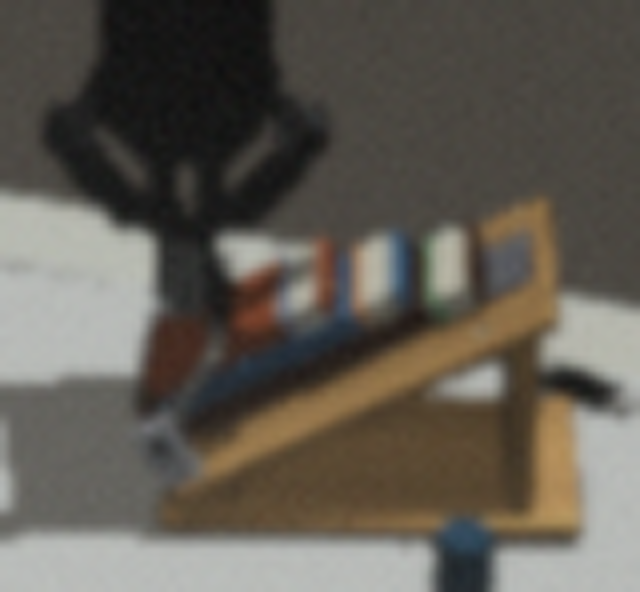

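Emit:
servo_tool(
  targets=[
    [0, 0, -0.01, 0, 0, 0, 1],
    [-0.01, 0, -0.04, 0, 0, 0, 1],
    [-0.1, 0, -0.1, 0, 0, 0, 1],
    [-0.2, 0, -0.15, 0, 0, 0, 1],
    [-0.25, 0, -0.2, 0, 0, 0, 1],
    [-0.25, 0, -0.2, 0, 0, 0, 1],
  ],
)

```text
time_s: 38.4
tool_pos: [0.4683, 0.0766, 0.2133]
ee_rot: [0.063, 0.701, -0.062, 0.708]
force: [0.3, -0.0, -0.4]
finger_gap: -0.0001
```

```bash
python3 -c "
from p import *
st();snap('wrist','w32');snap('side','s32');snap('top','t32')
R,o=shelf()
c=load('w32')
for q in (.7,.75,.8,.85,.9,1.):
  b=lambda y:R@np.array([.046*np.cos(q-.287),y,.018+.046*np.sin(q-.287)])+o
  print(q,proj(c,[b(.022),b(-.022)]).round(1).tolist())
for n,w in (('top',['eraser','sharpener','lid_box','vase']),('side',['sharpener','eraser','glue_stick','vase','lid_box'])):
  for l in w: print(n,l,[(np.round(d['position'],3).tolist(),round(d['p'],2)) for d in search_frame(l,n)[:1]])
"; python3 z.py pics/w32.png 240 512 100 320 2 pics/w32z.png;python3 z.py pics/s32.png 222 302 138 212 8 pics/s32z.png;python3 z.py pics/t32.png 130 390 110 260 3 pics/t32z.png
```

```text
pos [0.4683 0.0766 0.2133] x [ 0.01  0.   -1.  ] y [0.176 0.984 0.002] F [ 0.3 -0.  -0.4] gap -0.0001 j [ 0.05 -0.2   1.89 -0.    1.44  0.23] t 38.4
0.7 [[383.5, 167.3], [377.1, 219.1]]
0.75 [[381.7, 167.7], [375.3, 219.7]]
0.8 [[379.8, 168.1], [373.5, 220.3]]
0.85 [[377.7, 168.5], [371.5, 220.9]]
0.9 [[375.5, 168.8], [369.4, 221.4]]
1.0 [[370.8, 169.4], [364.9, 222.3]]
top eraser [([0.623, 0.049, 0.105], 0.21)]
top sharpener [([0.494, -0.163, 0.009], 0.41)]
top lid_box [([0.338, -0.313, 0.054], 0.6)]
top vase [([0.754, -0.183, 0.165], 0.97)]
side sharpener [([0.49, -0.167, 0.012], 0.62)]
side eraser [([0.611, 0.026, 0.098], 0.61)]
side glue_stick [([0.621, -0.154, 0.051], 0.73)]
side vase [([0.752, -0.228, 0.131], 0.87)]
side lid_box [([0.333, -0.341, 0.059], 0.76)]
```

View pics/w32z.png

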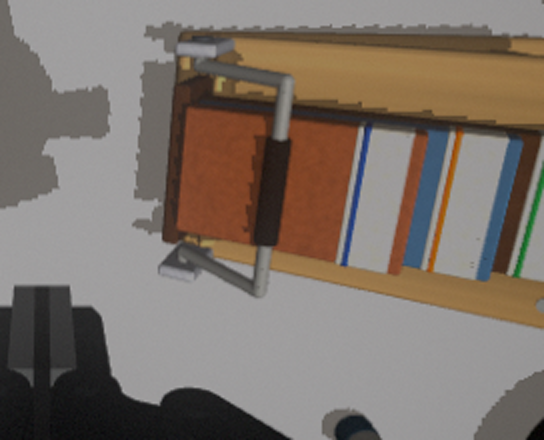

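View pics/s32z.png

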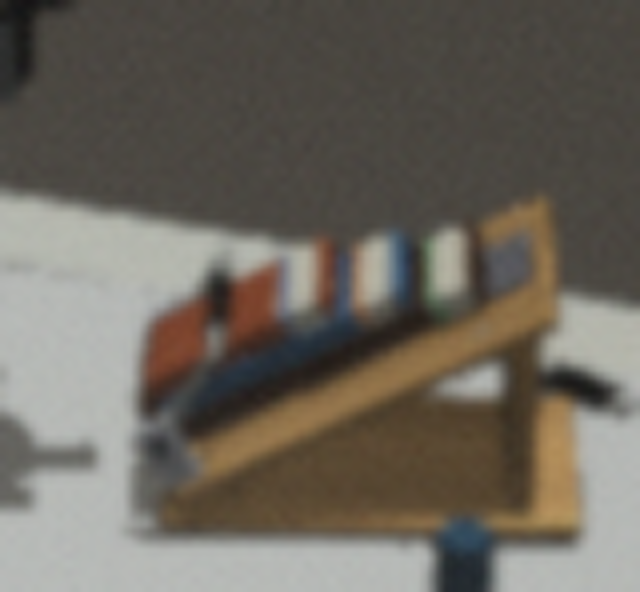

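View pics/t32z.png

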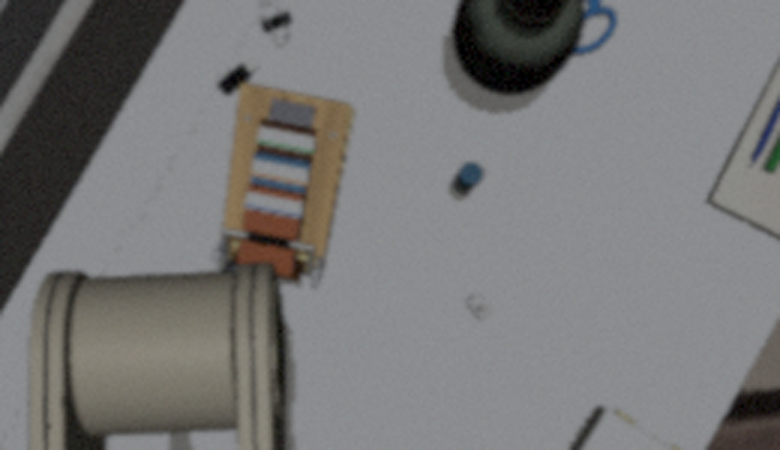

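```bash
python3 -c "
from p import *
print(unproj(load('w12'),[(218.5,213)],.012),unproj(load('w26'),[(141,39)],.012),unproj(load('w28'),[(131,43)],.012), 'time',observe()['time_s'])"
```

```text
[[0.43015481 0.1971167  0.012     ]] [[0.43310563 0.19390994 0.012     ]] [[0.43393547 0.19425949 0.012     ]] time 39.0
```

Every bystander is in place, the stack is flat, and the keeper sits at about 0.82 rad. I'm handing in.

```bash
python3 -c "
from station import *
print(hand_in())"
```

```text
the job is handed in; nothing more can be done
None
```

I opened the keeper and stacked the long, medium and short samples on the felt, each pushed against the ledge until I felt about 12 to 13 N. Then I swung the keeper back down until its bar met the top sample, a push of about 9 N back and 6.5 N up. I handed in at about 39 s of the 72 s, with no verdict reported.

- **Samples:** just before the keeper was closed, the head ends measured x ≈ 148, 118 and 89 mm on the shelf, against a neat 150, 120 and 90. All three were centred within about 1.5 mm, and all three labels show. I did not measure them again after the keeper came down, but the last pictures show the stack unchanged.
- **Keeper:** in the last wrist picture it reads about 0.82 rad, inside the 0.71 to 0.92 band.
- **Bystanders:** the network found the sharpener, glue stick, box and vase within about 8 mm of their first readings, about the accuracy of those readings. At the end it reported the eraser at the stand, which was wrong. Wrist pictures measured it about 5 mm from its earlier place, also within measuring error; the last of these was taken just before the keeper's final push.
- **Arm:** clear of everything when I handed in.

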